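# Free the quarter-turn fastener and hold the filter panel on its seal

## Robot

A 7-joint arm with a two-finger parallel gripper is mounted at the origin on a cart in front of the work surface, level with it; the furniture and walls round the work are solid. World frame = base frame: x ahead of the robot, y to its left, z up, the work surface at z = 0. Lengths are in mm, angles in rad, forces in N, time in s.
With the tool pointing down it reaches from about 400 to 875 mm from the base axis. Payload 4.4 kg.
Tool frame: the origin (TCP) lies midway between the tips of the shut fingers; the grasp point (between the pads) lies 19 mm behind it; x points along the fingers, y is the direction in which the jaws open and shut, and the axes are right-handed (so a half turn about x gives the same grasp; the last joint's range is limited). The gripper opens to 85 mm and grips with 20 to 120 N. Pads are 22 mm wide; open, the fingers measure 114 mm over their backs; the gripper's body (76 mm by 85 mm) begins 54 mm behind the grasp point. The pads swing forward as they close: fully open they stand 13 mm farther back than shut.
Start: joints at [-1.192, 0.628, 0.038, 1.517, -0.027, 0.996, -0.02], TCP at [279.66, 586.778, 231.313] pointing down, gripper open.
Joint ranges: [-3.06, 3.06], [-0.37, 2.12], [-1.25, 1.32], [0.18, 2.47], [-1.1, 4.24], [0.23, 1.98], [-2.94, 2.94]. Speed limits (rad/s): [2.57, 2.57, 3.14, 3.14, 3.14, 3.14, 3.14].

## Interface

Orientations are given as [roll, pitch, yaw] about the fixed x, y, z axes, in that order (R = Rz(yaw) Ry(pitch) Rx(roll)).
In Python, from cell import ctrl gives the robot as it stands.
- The arm moves only by the tool arm_command, never from a script. Its argument "series" is a list of rows, each a list of 7 numbers: the opening, from 0 (shut) to 1 (fully open), then the shift along the world's x, y, z in cm, then the turn, a rotation vector about the world's x, y, z in degrees. In form: [[claw, x, y, z, rx, ry, rz], ...]. A call has 1 to 20 rows; each row shifts and turns the commanded pose from where the row before left it; what a row does not reach is not made up. A row lasts 1/12 s, in which the tool goes at most 41.7 mm and 7.16 degrees, less where a joint would pass 70% of its speed; a pose out of reach is approached as far as the arm can. A call with a gripper value outside its range is refused whole. The fingers move at their own pace and stop on an object; the grip force is fixed at half the most. Time passes only in rows, so rows that do not move let the fingers close. It gives the time, the measured TCP pose, the force and the opening at its end, in the units of the state.
- ctrl.read_state(): the state, without advancing time (a new reading comes with each control period).
- ctrl.get_image(name): name is "side" or "top" or "wrist"; returns the picture (400x640x3 uint8, blue, green, red); there is no depth.
- ctrl.calibration(name): a dict with "fovy" (degrees; the focal length in pixels is half the picture's height over the tangent of half this angle, whatever the lens; pixels are square), "cx", "cy" (the principal point, pixels), "k1" (the pictures are not rectified: a ray, as slopes to the right and down, at radius r is drawn at 1 + k1 r^2 times it, then the intrinsics apply), "cam_to_world" (4x4, takes a point from camera to world coordinates); the wrist camera has in their place "T_tool_cam" (4x4, takes a point from camera to tool coordinates, whose origin is the TCP and whose axes are the tool frame's). Camera axes: x right, y up, looking along -z (the intrinsics and any distortion apply to the point x, -y, -z); pixel columns grow to the right and rows downward; lengths in mm; the calibration is good to about 2 mm. A picture is of the moment at which its call begins: read the wrist's pose just before it. calibration takes no time and is no camera call.
- ctrl.finish_job(): hands the job in, once; it reports no verdict.
Trained networks look in the newest picture that a camera, given by its name, has taken for a name from the list of things; names that differ only in an ending like _2 or _b are one class to them, and where a whole thing is asked for, a point or a joint stands for the part that bears it (a point fixed in the world has none). Each returns a list of dicts, best first, with "conf" (0 to 1); they miss things now and then, are a little off and sometimes report something else, mostly with a low value. They report only what shows in the picture. A call takes as long as a camera call.
- ctrl.spot_in(label, camera): "centre" ([x, y, z] in mm, in world coordinates, good to about 4 mm: the middle of the surface that is visible of it).
The state is a dict: "clock": time; "qpos": joint angles; "qd": joint speeds; "tau": joint torques, N m; "eef_pos": TCP position; "tool_rot": TCP orientation; "force": force on the tool from outside, world axes, zero at the start; "torque": the same for the moment, N m; "width": finger opening in mm.
Only numpy, scipy, OpenCV 4.12 (cv2) and the standard library are available. Lean on these libraries where they do the work, as an engineer would, in place of code of your own. Each camera call takes 0.05 s, during which the arm holds its last target.

## Task

The filter panel of the small suction pump must be held on its seal while I check it: with the flat-bladed spatula, lever the hinged dust cover on the panel fully open, and lay the spatula back on the table. Then turn the winged quarter-turn fastener under the cover until it lines up with its slot, as shown by the two index marks, and push the panel fully down onto the frame. Finish while your gripper still holds the panel pressed down against its spring, the fastener left in line and not locked, and leave the other things on the table where they stand.

Things in the scene. Friction and masses are not known exactly. Their poses are not given: they have to be found in the camera images.
- pump_unit: The suction pump, a white and grey housing 130 mm (its x) by 190 mm (its y), top of the frame 73 mm high, fixed to the table. Origin: centre of its underside; z up, +x away from the robot, +y to the robot's left (turned by -0.12 to 0.25 rad). Gauge and switch on its -x face. The aluminium access panel covers its top; dust cover and fastener sit near the panel's right (-y) end.
- panel: Aluminium access panel 110 mm (x) by 154 mm (y), 4 mm thick, hinged on the pump along its left edge and sprung ajar. Origin: middle of the hinge line, level with the panel's underside; the plate runs from y = -6 to -160 mm and z = 0 to 4 mm in its own frame (axes as the pump's when closed).
- panel_angle (a joint): Panel hinge, rad: 0 = shut flat on the seal, 0.09 = sprung open against its stop (start; the fastener then stands 11 mm higher). A spring lifts it: at the fastener, 120 mm from the hinge, about 4 N starts it down and 9 to 10 N holds it shut. While the fastener is out of line its cross bar lands on the frame and stops the panel at 0.05 to 0.06.
- cover: Grey plastic dust cover, a hollow hood over the fastener, 52 mm (x) by 63 mm (y with its lip), top 26 mm above the panel, hinged to the panel on its left (+y) side. Origin: middle of its hinge line, 8 mm above the panel's underside and 90 mm from the panel's hinge. Closed, its axes are the panel's and it reaches from y = 0 to -63 mm.
- cover_angle (a joint): Cover hinge, rad: 0 = closed, 2.0 = open against its stop; it opens upwards and to the left about the axis along x through cover. Light (25 g) and nearly free: it falls back shut if left below about 0.85, may rest where it is from there to 1.35, and falls open by itself beyond that.
- cover_lip (a point): Middle of the lower outer edge of the cover's lip, the pry place on its right (-y) side, at (0, -63, 4) mm in the cover's frame. The lip is 40 mm wide (x), 3 mm thick, 8 mm deep (y); under lip and front wall there is a gap of 8 mm to the panel, open from the right. Axes turn with the cover.
- fastener: Quarter-turn fastener in the panel, 120 mm from the panel's hinge: a dark steel wing 30 mm long (its own x), 9 mm thick (its y), on a 4 mm high disc of 29 mm diameter, with a cross bar below the panel parallel to the wing. Origin: on its axis at the panel's upper face; wing from z = 4 to 20 mm, z is the axis of turning. Hidden under the cover at the start.
- fastener_angle (a joint): Turn of the fastener, rad, positive anticlockwise from above: 0 = wing parallel to the pump's x axis, in line with the slot and the index marks; about 1.57 = across the slot. It turns freely from -0.4 to 1.6 with slight friction and stays where it is left. The bar passes the slot within about 0.15 of 0.
- fastener_grip (a point): On the fastener's axis at the middle height of the wing, 13 mm above the panel's upper face, where to grip it (across its 9 mm). Axes as fastener.
- spatula: The flat-bladed spatula, 50 g, lying on the table on the right, blade pointing to the left, somewhere from 0.5 rad away from to 0.9 rad towards the robot. Dark wooden handle 90 mm long, 12 mm wide, 10 mm high, then a steel blade 60 mm long, 12 mm wide, 2.5 mm thick at mid-height of the handle, with a round end. Origin: centre of the handle's underside; its +x points along to the blade, z up.
- spatula_tip (a point): End of the spatula's blade, at (105, 0, 5) mm in the spatula's frame, mid-thickness. Axes as spatula.
- coplin_jar: Bystander, to be left alone: glass staining jar with a knobbed lid, 52 mm square, 104 mm high, standing at the back. Origin: centre of its underside.
- stain_bottle: Bystander, to be left alone: brown glass bottle with a dark cap, diameter 59 mm, 125 mm high, standing at the back. Origin: centre of its underside.
- dropper_bottle: Bystander, to be left alone: white dropper bottle with a cone cap, diameter 41 mm, 137 mm high, standing at the back. Origin: centre of its underside.
- oil_bottle: Bystander, to be left alone: small brown bottle, diameter 28 mm, 60 mm high, standing at the back. Origin: centre of its underside.
- petri_dish: Bystander, to be left alone: lidded clear petri dish, diameter 62 mm, 16 mm high, at the back. Origin: centre of its underside.
- beaker: Bystander, to be left alone: small glass beaker, diameter 44 mm, 55 mm high, at the back. Origin: centre of its underside.
- marker: Bystander, to be left alone: black marker pen 138 mm long lying in front of the bottles. Origin: centre of its underside.
- tape_roll: Bystander, to be left alone: roll of label tape lying flat, diameter 62 mm, 19 mm high, at the back right. Origin: centre of its underside.

How it is judged (in metres and radians):
On the way, in this order (a step that is already met when the one before it is completed fails the run):
1. the spatula, not the fingers, lifts the dust cover (value of joint cover_angle above 0.4 rad and contact force between spatula and cover above 0.03 N and contact force between the fingers and cover below 0.05 N), for 0.05 s.
2. the cover stands open and the spatula lies on the table, let go (value of joint cover_angle above 1.3 rad and height (world z) of spatula between -0.02 and 0.02 m and contact force between the fingers and spatula below 0.05 N), for 0.2 s.
3. the fastener is in line with its slot (value of joint fastener_angle between -0.2 and 0.2 rad), for 0.2 s.
At the end, for the whole second after the job is handed in: The gripper's fingers hold the panel down (over 2 N) within 0.015 rad of shut, the fastener is within 0.2 rad of in line with its slot, the cover is open (over 1.3 rad), and the spatula lies on the table, let go and clear of the pump (all of step 2 and all of step 3 and value of joint panel_angle below 0.015 rad and contact force between the fingers and panel above 2 N and contact force between spatula and pump_unit below 0.05 N); the arm keeps its last pose, push and grip.
It fails at once if another thing on the table is moved by more than 30 mm (distance of any of coplin_jar, stain_bottle, dropper_bottle, oil_bottle, petri_dish, beaker, marker, tape_roll from where it was at the start of the episode above 0.03 m).
It also fails if it takes over 54 s, if anything falls off the work surface, if the arm or the gripper's body presses on something with over 40 N, if the wrist force passes 120 N, or if a joint passes its speed limit or range.

## Working session

There is one attempt and no reset: what is moved stays moved. The work goes in short steps, Python scripts to look and compute and a tool call to move; the robot and the scene stay as the last step left them, time stands still between calls to the robot, and variables do not carry over. Pictures are saved under pics/ and viewed, and the job is handed in when it is done.

Besides the shell and the picture viewer there is one more tool, called after ">>>" by a JSON object that holds its "fn" and its "kwargs". arm_command: Moves the arm, as the interface text tells. Its arguments: {"type":"object","properties":{"series":{"type":"array"}},"required":["series"]}

```bash
ls; mkdir -p pics
python3 - <<'E'
from cell import ctrl
import cv2,numpy as np
print(ctrl.read_state())
for c in ["side","top","wrist"]:
    im=ctrl.get_image(c); cv2.imwrite(f"pics/a_{c}.png",im)
    print(c,ctrl.calibration(c))
for l in ["pump_unit","panel","cover","cover_lip","spatula","spatula_tip"]:
    for c in ["top","side"]:
        print(l,c,ctrl.spot_in(l,c)[:2])
print(ctrl.read_state()["clock"])
E
```

```text
pics
{'clock': 0.0, 'qpos': array([-1.19183147,  0.62933496,  0.03842375,  1.51837689, -0.02700252,
        0.9962947 , -0.01998658]), 'qd': array([ 0.00102622,  0.00114959, -0.00185795,  0.00065962, -0.00101601,
        0.0012646 , -0.00062464]), 'tau': array([ 1.40570464e-04, -5.63419461e+01,  1.22629791e+00, -1.93448639e+01,
        1.09810082e-02,  1.05174558e-02,  1.59197054e-05]), 'eef_pos': array([279.3531134 , 586.21297099, 230.39315187]), 'tool_rot': array([-1.56456193,  1.5688998 , -2.00930022]), 'force': array([ 0.35485353, -0.00498244,  0.45961878]), 'torque': array([-0.01600816, -0.00440692, -0.02176267]), 'width': 85.0798303831812}
side {'fovy': 48.875880052470436, 'cx': 330.83257317911546, 'cy': 201.48962602282563, 'k1': -0.07759763756952845, 'cam_to_world': array([[-9.97502671e-01,  4.99034935e-02, -4.99806306e-02,
         4.65940200e+02],
       [-7.05872380e-02, -6.80119267e-01,  7.29695296e-01,
         7.35574899e+02],
       [ 2.42155454e-03,  7.31401001e-01,  6.81943335e-01,
         6.77638514e+02],
       [ 0.00000000e+00,  0.00000000e+00,  0.00000000e+00,
  
[... 1210 characters left out ...]
[{'centre': [465.4, 236.7, 85.0], 'conf': 0.87}, {'centre': [631.8, 105.8, 71.2], 'conf': 0.21}]
cover top [{'centre': [456.3, 194.4, 115.3], 'conf': 0.56}]
cover side [{'centre': [459.6, 206.2, 114.0], 'conf': 0.87}]
cover_lip top [{'centre': [455.2, 192.0, 115.4], 'conf': 0.91}]
cover_lip side [{'centre': [464.5, 207.7, 110.3], 'conf': 0.98}, {'centre': [620.3, -65.1, 86.4], 'conf': 0.74}]
spatula top [{'centre': [479.3, -65.2, 12.3], 'conf': 0.93}]
spatula side [{'centre': [457.4, 213.7, 114.7], 'conf': 0.65}, {'centre': [478.8, -52.9, 8.4], 'conf': 0.49}]
spatula_tip top [{'centre': [479.8, -61.3, 12.2], 'conf': 0.54}]
spatula_tip side [{'centre': [482.1, -55.9, 2.6], 'conf': 0.54}]
0.75
```

View pics/a_top.png

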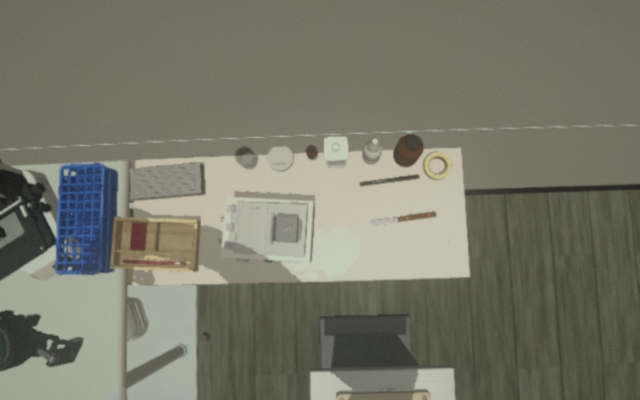

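View pics/a_side.png

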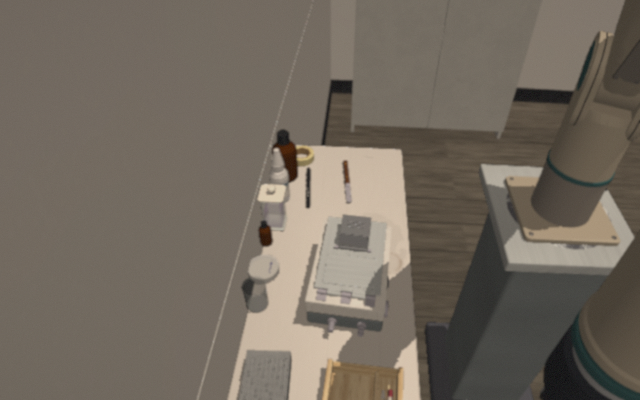

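View pics/a_wrist.png

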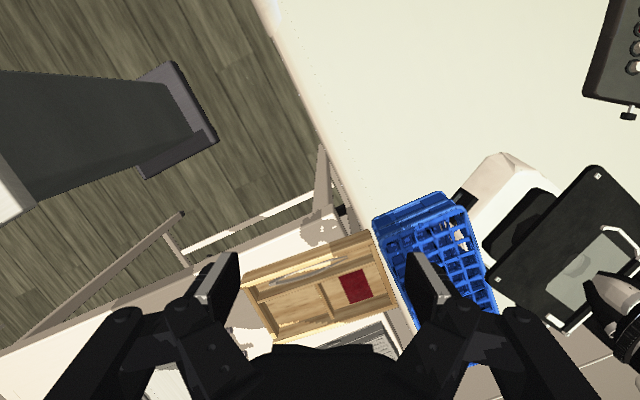

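The top picture shows the pump at about (268,230), cover at (287,227), and the spatula from about (372,222) for the blade end to (436,214) for the handle end. I'll zoom in on these.

```bash
cat > h.py <<'E'
from cell import ctrl
import cv2,numpy as np
from scipy.spatial.transform import Rotation as R
def K(c):
    f=200/np.tan(np.radians(c["fovy"])/2); return f
def pose(c,st=None):
    if "cam_to_world" in c: return c["cam_to_world"]
    T=np.eye(4); T[:3,:3]=R.from_euler("xyz",st["tool_rot"]).as_matrix(); T[:3,3]=st["eef_pos"]
    return T@c["T_tool_cam"]
def proj(P,c,st=None):
    M=np.linalg.inv(pose(c,st)); P=np.atleast_2d(P)
    q=P@M[:3,:3].T+M[:3,3]; s=np.c_[q[:,0]/-q[:,2],-q[:,1]/-q[:,2]]
    s=s*(1+c["k1"]*(s**2).sum(1,keepdims=True))
    return s*K(c)+[c["cx"],c["cy"]]
def ray(uv,c,st=None):
    d=(np.asarray(uv,float)-[c["cx"],c["cy"]])/K(c); s=d.copy()
    for _ in range(30): s=d/(1+c["k1"]*(s@s))
    M=pose(c,st); v=M[:3,:3]@[s[0],-s[1],-1]; return M[:3,3],v
def onz(uv,z,c,st=None):
    o,v=ray(uv,c,st); return o+v*(z-o[2])/v[2]
def crop(im,x0,y0,x1,y1,k,name):
    cv2.imwrite(name,cv2.resize(im[y0:y1,x0:x1],None,fx=k,fy=k,interpolation=cv2.INTER_CUBIC))
E
python3 - <<'E'
from h import *
t=cv2.imread("pics/a_top.png"); s=cv2.imread("pics/a_side.png")
crop(t,210,180,330,280,6,"pics/b1.png")
crop(t,360,130,460,230,6,"pics/b2.png")
crop(s,290,200,410,330,5,"pics/b3.png")
E
```

```text
(no output)
```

View pics/b1.png

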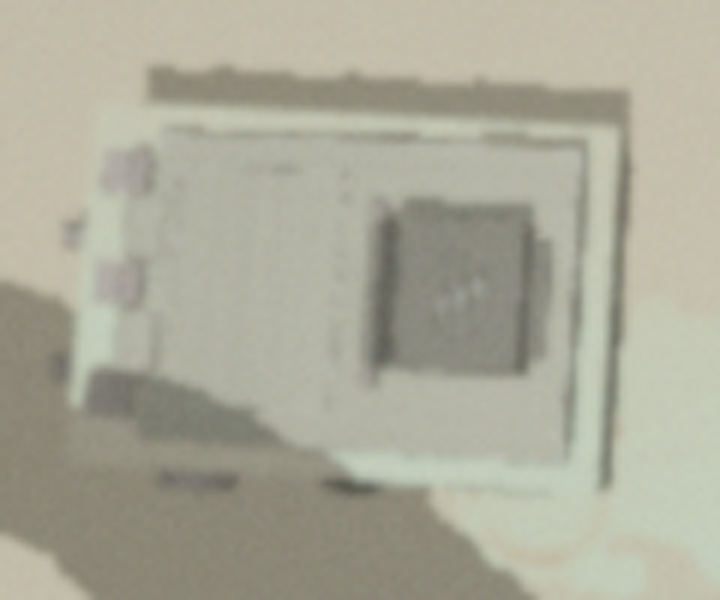

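View pics/b2.png

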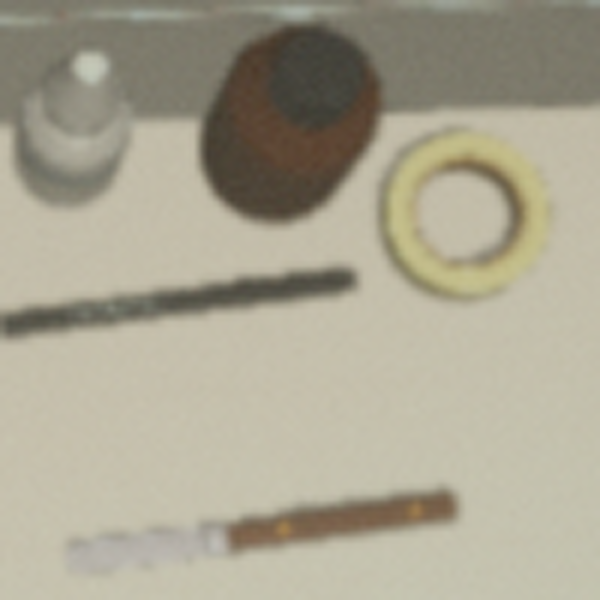

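View pics/b3.png

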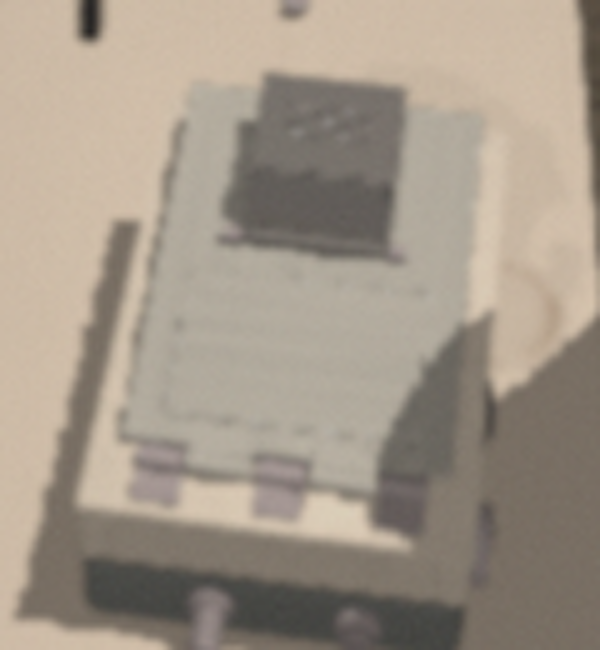

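Run:
```python
from h import *
from scipy.optimize import least_squares
c=ctrl.calibration("top")
px=lambda a,o:np.array(a)/6+np.array(o)
h1=onz(px((457,503),(360,130)),7,c);t1=onz(px((70,555),(360,130)),5,c);j=onz(px((230,537),(360,130)),7,c)
print(h1,t1,j,np.linalg.norm(h1-t1), np.arctan2(*(t1-h1)[[1,0]]))
# frame top corners
obs={(65,-95):(625,122),(-65,-95):(603,490),(65,95):(97,103)}
P=[onz(px(v,(210,180)),73,c)[:2] for v in obs.values()]
print(P,np.linalg.norm(P[0]-P[1]),np.linalg.norm(P[0]-P[2]))
L=np.array(list(obs)); 
def f(x):
    r=R.from_euler("z",x[2]).as_matrix()[:2,:2]
    return ((L@r.T+x[:2])-P).ravel()
s=least_squares(f,[460,240,0]);print(s.x,s.fun)
```

```text
[ 488.45237854 -138.37230576    7.        ] [473.69777115   8.19265094   5.        ] [478.39835187 -52.20419755   7.        ] 147.3193299292163 1.6711277152836128
[array([519.73637692, 133.4960537 ]), array([389.75575401, 144.54654292]), array([533.08741391, 324.37017128])] 130.4495137728534 191.34047912845142
[ 4.61585447e+02  2.33981352e+02 -7.37520785e-02] [-0.3277265   0.95401067  0.00629517 -0.51739788  0.32143132 -0.43661279]
```

Run:
```python
from h import *
s=ctrl.read_state()
M=R.from_euler("xyz",s["tool_rot"]).as_matrix();print(M.round(3))
c=ctrl.calibration("top")
# model check of panel/cover lip, hinge y in pump = 78
def model(hy,th=.09,ph=-.0738,o=(461.6,234)):
    A=R.from_euler("z",ph).as_matrix(); B=R.from_euler("x",-th).as_matrix()
    f=lambda p:A@(B@np.array(p,float)+[0,hy,73])+[o[0],o[1],0]
    return f
f=model(78)
for n,p in dict(pr1=(55,-160,4),pr2=(-55,-160,4),lipL=(20,-153,12),lipR=(-20,-153,12),ctop1=(26,-145,30),ctop2=(-26,-145,30),ch1=(26,-90,30),fast=(0,-120,17)).items():
    w=f(p); uv=proj(w,c)[0]; print(n,w.round(1),((uv-[210,180])*6).round())
im=cv2.resize(cv2.imread("pics/a_top.png")[180:280,210:330],None,fx=6,fy=6)
```

```text
[[-0.     0.43   0.903]
 [ 0.     0.903 -0.43 ]
 [-1.     0.    -0.   ]]
pr1 [510.5 149.2  91.4] [578. 143.]
pr2 [400.8 157.3  91.4] [562. 459.]
lipL [476.1 159.4  98.7] [549. 240.]
lipR [436.2 162.4  98.7] [543. 356.]
ctop1 [482.8 168.5 115.9] [517. 217.]
ctop2 [431.  172.4 115.9] [509. 370.]
ch1 [486.9 223.2 111. ] [359. 211.]
fast [458.7 194.1 100.7] [449. 293.]
```

>>> {"fn": "arm_command", "kwargs": {"series": [[0.5,1.14,-3.79,-0.5,0,0,-3.27],[0.5,1.14,-3.79,-0.5,0,0,-3.27],[0.5,1.14,-3.79,-0.5,0,0,-3.27],[0.5,1.14,-3.79,-0.5,0,0,-3.27],[0.5,1.14,-3.79,-0.5,0,0,-3.27],[0.5,1.14,-3.79,-0.5,0,0,-3.27],[0.5,1.14,-3.79,-0.5,0,0,-3.27],[0.5,1.14,-3.79,-0.5,0,0,-3.27],[0.5,1.14,-3.79,-0.5,0,0,-3.27],[0.5,1.14,-3.79,-0.5,0,0,-3.27],[0.5,1.14,-3.79,-0.5,0,0,-3.27],[0.5,1.14,-3.79,-0.5,0,0,-3.27],[0.5,1.14,-3.79,-0.5,0,0,-3.27],[0.5,1.14,-3.79,-0.5,0,0,-3.27],[0.5,1.14,-3.79,-0.5,0,0,-3.27],[0.5,1.14,-3.79,-0.5,0,0,-3.27],[0.5,1.14,-3.79,-0.5,0,0,-3.27],[0.5,1.14,-3.79,-0.5,0,0,-3.27],[0.5,0,0,0,0,0,0]]}}

```text
clock: 2.33
eef_pos: [487.1, -105.2, 141.4]
tool_rot: [0.483, 1.563, -1.002]
force: [0.1, -0.5, 0.8]
width: 43.0
```

Run:
```python
from h import *
s=ctrl.read_state(); im=ctrl.get_image("wrist"); cv2.imwrite("pics/c_w.png",im)
M=R.from_euler("xyz",s["tool_rot"]).as_matrix();print(M.round(3),s["eef_pos"])
c=ctrl.calibration("wrist")
print(proj([[488.5,-138.4,7],[473.7,8.2,5],[478.4,-52.2,7]],c,s))
print(ctrl.spot_in("spatula","wrist"))
```

```text
[[ 0.004  0.996  0.085]
 [-0.006  0.085 -0.996]
 [-1.     0.004  0.007]] [ 487.05268307 -105.15180709  141.39810245]
[[320.22925802 215.91133585]
 [317.51866152  59.93418752]
 [317.22496541 129.91716083]]
[{'centre': [485.5, -54.0, 9.2], 'conf': 0.77}]
```

View pics/c_w.png

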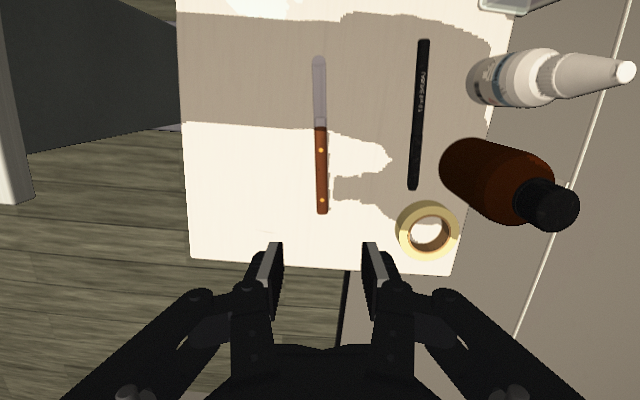

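The wrist picture shows the handle from (323,213) to (320,127) and the blade end at (318,56), close to the prediction. I'll turn these pixels into positions.

Run:
```python
from h import *
s=ctrl.read_state(); c=ctrl.calibration("wrist")
a=onz((323,214),8,c,s);b=onz((320,127),8,c,s);t=onz((318.5,55),5,c,s)
print(a,b,t,(a+b)/2,np.linalg.norm(a-b),np.arctan2(*(t-a)[[1,0]]))
```

```text
[ 488.7070649  -126.94119529    8.        ] [477.55388645 -40.81196395   8.        ] [470.42826165  20.71714423   5.        ] [483.13047568 -83.87657962   8.        ] 86.848361410673 1.693960943162363
```

Run:
```python
from h import *
s=ctrl.read_state(); c=ctrl.calibration("wrist"); print(s["eef_pos"],R.from_euler("xyz",s["tool_rot"]).as_matrix()[:,1])
M=np.array([[ 0.004,0.996,0.085],[-0.006,0.085,-0.996],[-1,0.004,0.007]])
s=dict(tool_rot=R.from_matrix(M).as_euler("xyz"),eef_pos=np.array([487.05,-105.15,141.4]))
a=onz((323,214),8,c,s);b=onz((320,127),8,c,s);t=onz((318.5,55),5,c,s)
print(a,b,t,(a+b)/2,np.linalg.norm(a-b),np.arctan2(*(t-a)[[1,0]]))
```

```text
[484.94449245 -97.45387378 141.15786945] [ 9.95517703e-01  9.45753685e-02 -4.38772892e-05]
[ 491.11852239 -135.61061612    8.        ] [480.77315723 -49.193592     8.        ] [474.260481    12.31032728   5.        ] [485.94583981 -92.40210406   8.        ] 87.03406595385965 1.6842732852137512
```

>>> {"fn": "arm_command", "kwargs": {"series": [[0.5,0,0.06,-2,0,0,0.1],[0.5,0,0.06,-2.5,0,0,0.1],[0.5,0,0.06,-2.5,0,0,0.1],[0.5,0,0.06,-2.5,0,0,0.1],[0.5,0,0.06,-2,0,0,0.1],[0.5,0,0,-1.2,0,0,0],[0.5,0,0,-0.6,0,0,0],[0.5,0,0,-0.4,0,0,0],[0.5,0,0,0,0,0,0],[0.0,0,0,0,0,0,0],[0.0,0,0,0,0,0,0],[0.0,0,0,0,0,0,0],[0.0,0,0,0,0,0,0]]}}

```text
clock: 3.52
eef_pos: [485.5, -92.4, 5.4]
tool_rot: [1.481, 1.569, 0.018]
force: [-0.5, 0.7, 6.1]
width: 9.4
```

Run:
```python
from h import *
im=ctrl.get_image("wrist"); s=ctrl.read_state(); cv2.imwrite("pics/d_w.png",im)
print(s["eef_pos"],s["width"],s["force"])
```

```text
[485.48948552 -92.35415524   5.37437319] 9.478381287176221 [-0.80660045  0.66096069  6.14618464]
```

View pics/d_w.png

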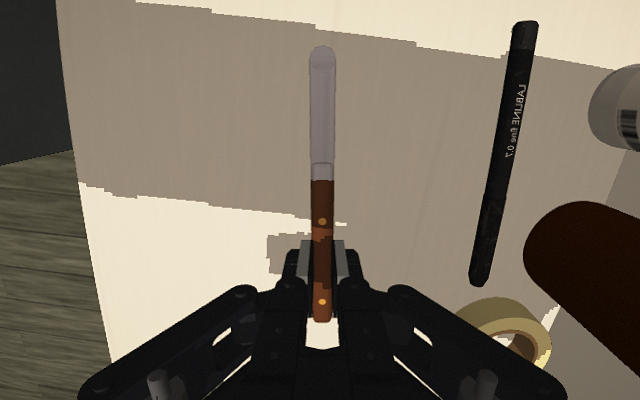

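>>> {"fn": "arm_command", "kwargs": {"series": [[0.0,0,0,0.8,0,0,0],[0.0,0,0,1.5,0,0,0],[0.0,0,0,2,0,0,0],[0.0,-0.39,1.17,2,0,0,-1],[0.0,-0.39,1.17,2,0,0,-1],[0.0,-0.39,1.17,1.5,0,0,-1],[0.0,-0.39,1.17,1,0,0,-1],[0.0,-0.39,1.17,0.5,0,0,-1],[0.0,-0.39,1.17,0,0,0,-1],[0.0,-0.39,1.17,0,0,0,-1],[0.0,-0.39,1.17,0,0,0,-1],[0.0,-0.39,1.17,0,0,0,-1],[0.0,-0.39,1.17,0,0,0,-1],[0.0,0,0,0,0,0,0],[0.0,0,0,0,0,0,0],[0.0,0,0,0,0,0,0]]}}

```text
clock: 4.9
eef_pos: [446.3, 23.9, 117.7]
tool_rot: [1.363, 1.57, -0.275]
force: [-0.3, -0.1, -0.1]
width: 9.5
```

Run:
```python
from h import *
s=ctrl.read_state(); im=ctrl.get_image("wrist"); cv2.imwrite("pics/e_w.png",im)
print(s["eef_pos"],s["width"],s["force"],R.from_euler("xyz",s["tool_rot"]).as_matrix().round(3))
import json;json.dump({k:list(map(float,s[k])) for k in("eef_pos","tool_rot")},open("e.json","w"))
crop(ctrl.get_image("side"),280,130,420,330,4,"pics/e_s.png")
print(ctrl.spot_in("spatula_tip","wrist"),ctrl.spot_in("cover_lip","wrist"))
```

```text
[446.33379524  23.88880162 117.74358888] 9.52601631333897 [-0.27754089 -0.05714771 -0.08126743] [[ 0.001  0.998 -0.067]
 [-0.    -0.067 -0.998]
 [-1.     0.001  0.   ]]
[{'centre': [449.1, 72.8, 115.9], 'conf': 0.73}, {'centre': [461.7, 151.3, 90.2], 'conf': 0.26}] []
```

View pics/e_w.png

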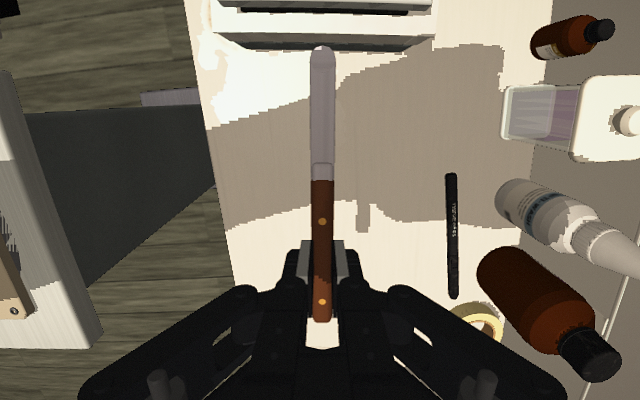

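View pics/e_s.png

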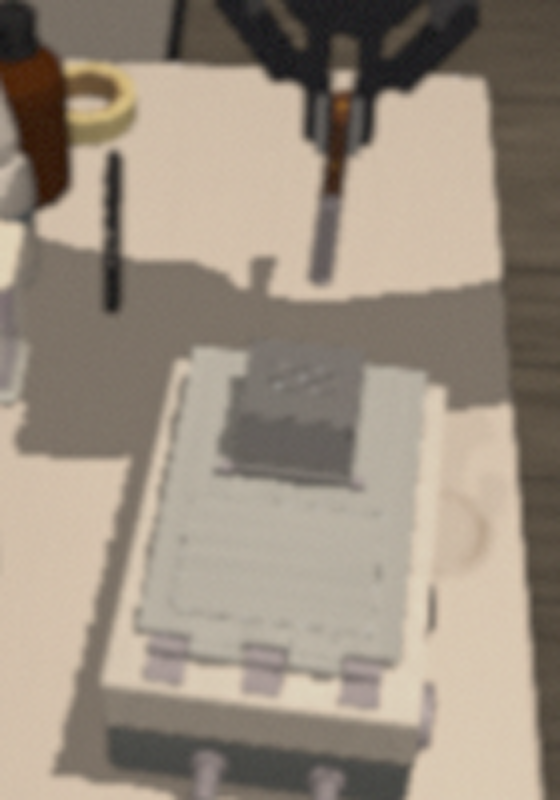

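Run:
```python
from h import *
import json
s=json.load(open("e.json")); s={k:np.array(v) for k,v in s.items()}; c=ctrl.calibration("wrist")
for z in (116,117.3,118.5): print(z,onz((321.5,45.5),z,c,s),onz((322,180),z,c,s),onz((322,321),z+3,c,s))
# predicted positions of panel free edge and frame edge in wrist
f=lambda p,hy=76.5,th=.09: R.from_euler("z",-.0738).as_matrix()@(R.from_euler("x",-th).as_matrix()@np.array(p,float)+[0,hy,73])+[461.6,234,0]
for p in [(55,-160,0),(-55,-160,0),(0,-160,4),(0,-153,12)]: print(p,f(p).round(1),proj(f(p),c,s).round(1))
A=R.from_euler("z",-.0738).as_matrix()
for p in [(65,-95,73),(-65,-95,73),(65,-95,0),(-65,-95,0)]: print(p,proj(A@p+[461.6,234,0],c,s).round(1))
im=cv2.imread("pics/e_w.png"); crop(im,180,0,460,80,2.8,"pics/e2.png")
```

```text
116 [452.96528506 128.6608261  116.        ] [449.03605204  66.01582642 116.        ] [443.26196724 -20.99330851 119.        ]
117.3 [452.95167453 128.45108614 117.3       ] [449.05790552  66.37150034 117.3       ] [443.33750921 -19.82804711 120.3       ]
118.5 [452.93911097 128.25748002 118.5       ] [449.07807797  66.69981472 118.5       ] [443.40724025 -18.7524212  121.5       ]
(55, -160, 0) [510.3 147.3  87.4] [[427.6  10.2]]
(-55, -160, 0) [400.6 155.4  87.4] [[219.    8.3]]
(0, -160, 4) [455.5 151.7  91.4] [[323.5   4.9]]
(0, -153, 12) [456.1 159.4  98.7] [[323.7 -17.5]]
(65, -95, 73) [[434.   40.7]]
(-65, -95, 73) [[211.9  38.8]]
(65, -95, 0) [[401.6  57.4]]
(-65, -95, 0) [[243.6  56.1]]
```

View pics/e2.png

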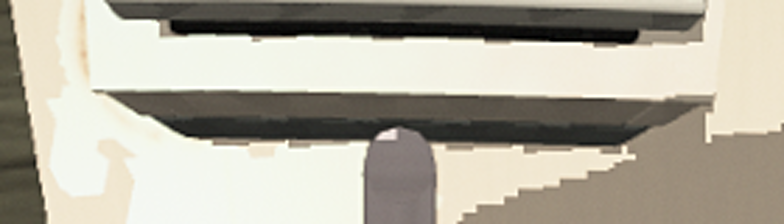

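Run:
```python
from h import *
import json
s=json.load(open("e.json")); s={k:np.array(v) for k,v in s.items()}; c=ctrl.calibration("wrist"); cs=ctrl.calibration("side"); ct=ctrl.calibration("top")
f=lambda p,hy=78,th=.09: R.from_euler("z",-.0738).as_matrix()@(R.from_euler("x",-th).as_matrix()@np.array(p,float)+[0,hy,73])+[461.6,234,0]
for p in [(55,-160,4),(-55,-160,4),(55,-6,4),(26,-145,30),(-26,-145,30),(20,-153,12)]:
    print(p,f(p).round(1),((proj(f(p),cs)-[280,130])*4).round(1))
print("tip pred",((proj([[453,128.4,117.3],[453,124,117.3],[453,128,114]],cs)-[280,130])*4).round(1))
im=ctrl.get_image("top"); crop(im,210,160,350,280,5.5,"pics/e_t.png")
print("top",((proj([[453,128.4,117.3],[453,124,117.3],f((0,-153,12)),f((55,-160,4)),f((-55,-160,4))],ct)-[210,160])*5.5).round(1))
```

```text
(55, -160, 4) [510.5 149.2  91.4] [[193.9 344.8]]
(-55, -160, 4) [400.8 157.3  91.4] [[427.6 369.2]]
(55, -6, 4) [521.8 302.1  77.5] [[139.3 626.6]]
(26, -145, 30) [482.8 168.5 115.9] [[251.5 339.7]]
(-26, -145, 30) [431.  172.4 115.9] [[366.  351.6]]
(20, -153, 12) [476.1 159.4  98.7] [[266.1 353. ]]
tip pred [[319.5 280.7]
 [319.7 274.3]
 [319.2 285.3]]
top [[583.7 385.6]
 [595.6 385.2]
 [500.1 382.9]
 [529.5 241. ]
 [514.7 531. ]]
```

View pics/e_t.png

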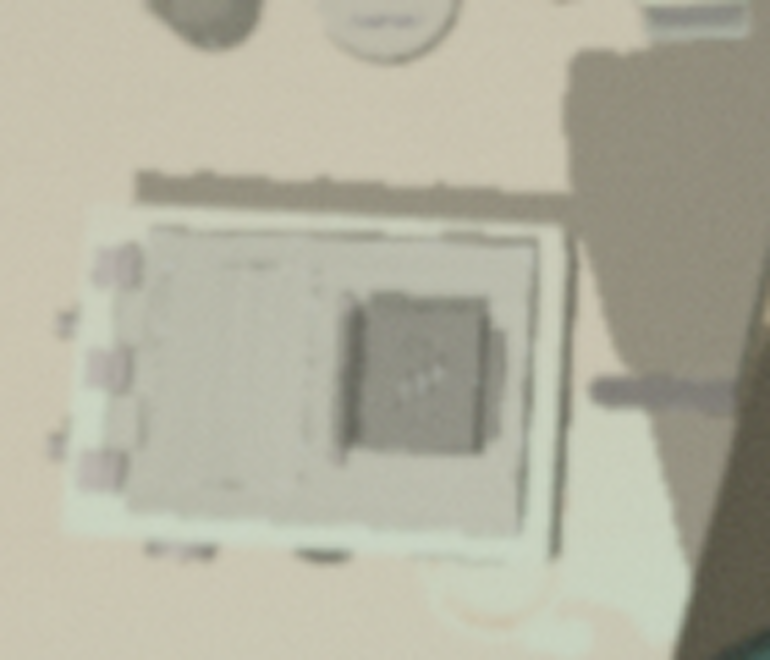

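>>> {"fn": "arm_command", "kwargs": {"series": [[0.0,0,0,-0.8,0,0,0],[0.0,0,0,-0.8,0,0,0],[0.0,0,0,-0.7,0,0,0],[0.0,0.07,1,0,0,0,0],[0.0,0.07,1,0,0,0,0],[0.0,0.03,0.4,0,0,0,0],[0.0,0,0,0,0,0,0],[0.0,0,0,0,0,0,0],[0.0,0,0,0,0,0,0]]}}

```text
clock: 5.9
eef_pos: [447.5, 48.9, 94.5]
tool_rot: [2.669, 1.571, 1.032]
force: [0.2, -1.4, -0.2]
width: 9.7
```

Run:
```python
from h import *
s=ctrl.read_state(); im=ctrl.get_image("wrist"); crop(im,180,0,460,80,2.8,"pics/f_w.png")
print(s["eef_pos"],s["width"],s["force"])
crop(ctrl.get_image("side"),310,170,400,250,8,"pics/f_s.png")
crop(ctrl.get_image("top"),260,200,340,260,8,"pics/f_t.png")
```

```text
[447.49911996  48.91272955  94.45727613] 9.734416476250177 [ 0.22019643 -1.43277022 -0.23332247]
```

View pics/f_w.png

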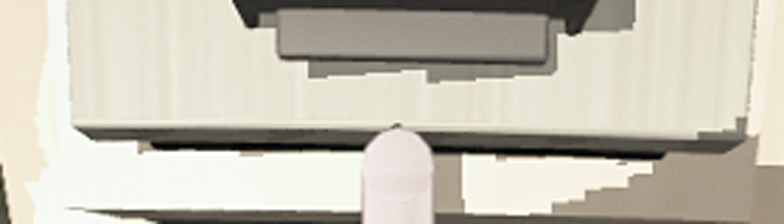

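View pics/f_s.png

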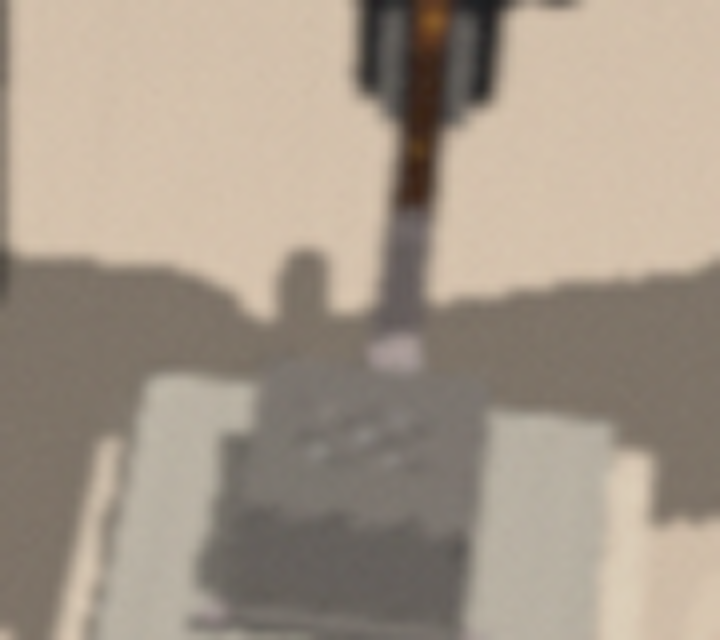

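View pics/f_t.png

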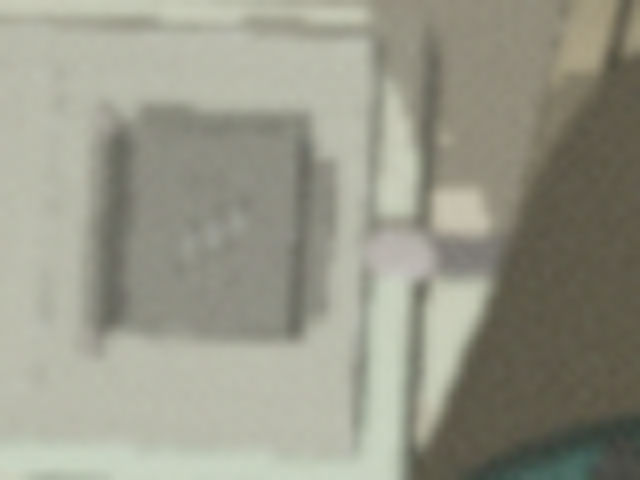

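Run:
```python
from h import *
s=ctrl.read_state(); c=ctrl.calibration("wrist")
q=lambda x,y:(180+x/2.8,y/2.8)
print("tip",onz(q(397,128),94,c,s)); print("edge",onz(q(75,125),91.4,c,s),onz(q(745,118),91.4,c,s))
print("lip",onz(q(277,60),98.7,c,s),onz(q(548,63),98.7,c,s))
```

```text
tip [454.31055921 153.34056136  94.        ]
edge [401.92759666 158.20143715  91.4       ] [511.14653808 152.12677537  91.4       ]
lip [436.77946461 163.3406589   98.7       ] [477.70069127 160.26628062  98.7       ]
```

>>> {"fn": "arm_command", "kwargs": {"series": [[0.0,0.06,0.5,0,0,0,0],[0.0,0.06,0.5,0,0,0,0],[0.0,0.06,0.5,0,0,0,0],[0.0,0.06,0.4,0,0,0,0],[0.0,0,0,0,0,0,0],[0.0,0,0,0,0,0,0]]}}

```text
clock: 6.55
eef_pos: [450.1, 68.5, 94.4]
tool_rot: [2.743, 1.57, 1.106]
force: [-0.3, 0.3, 0.1]
width: 9.2
```

Run:
```python
from h import *
s=ctrl.read_state(); im=ctrl.get_image("wrist"); crop(im,180,0,460,120,2.8,"pics/g_w.png")
print(s["eef_pos"],s["width"],s["force"])
crop(ctrl.get_image("side"),310,170,400,250,8,"pics/g_s.png")
```

```text
[450.13459371  68.45430344  94.35693705] 9.179913740390782 [-0.34073427  0.30692515  0.10978301]
```

View pics/g_w.png

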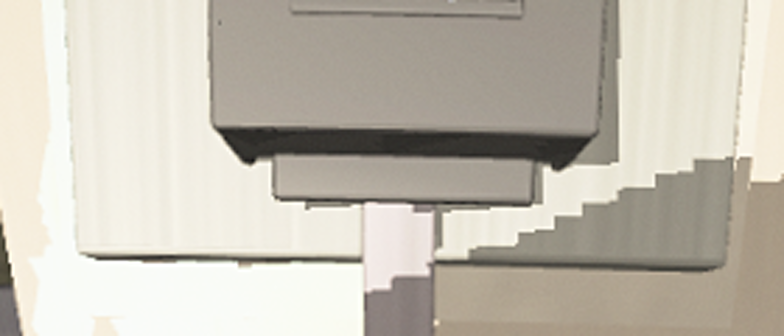

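View pics/g_s.png

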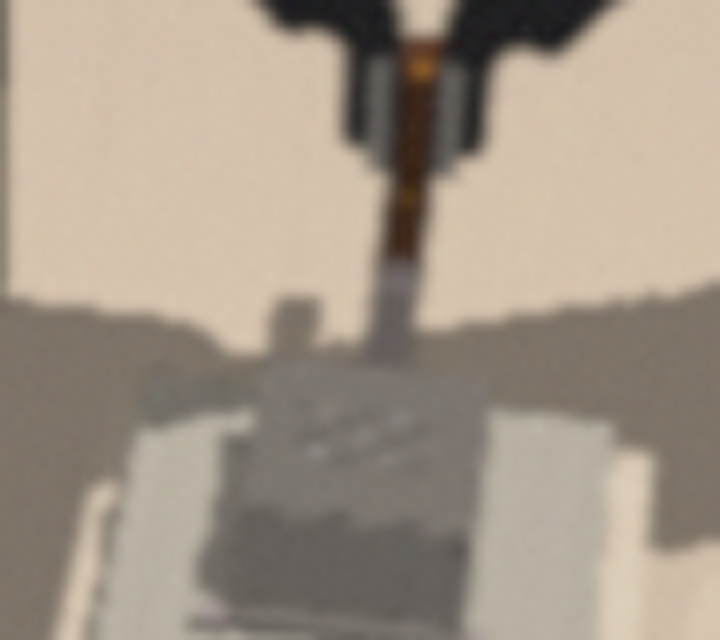

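>>> {"fn": "arm_command", "kwargs": {"series": [[0.0,0.01,0.1,0.35,0,0,0],[0.0,0.01,0.1,0.36,0,0,0],[0.0,0.02,0.25,0.4,0,0,0],[0.0,0.02,0.25,0.4,0,0,0],[0.0,0.03,0.35,0.5,0,0,0],[0.0,0.03,0.35,0.5,0,0,0],[0.0,0.04,0.5,0.5,0,0,0],[0.0,0.04,0.5,0.5,0,0,0],[0.0,0,0,0,0,0,0],[0.0,0,0,0,0,0,0]]}}

```text
clock: 7.48
eef_pos: [452.3, 92.6, 129.8]
tool_rot: [2.294, 1.569, 0.658]
force: [0.6, 0.4, -0.7]
width: 9.5
```

Run:
```python
from h import *
s=ctrl.read_state(); im=ctrl.get_image("wrist"); cv2.imwrite("pics/i_w.png",im)
print(s["eef_pos"],s["width"],s["force"])
crop(ctrl.get_image("side"),310,170,400,250,8,"pics/i_s.png")
```

```text
[452.32829521  92.56037189 129.8139157 ] 9.471195944615728 [ 0.63296162  0.36557101 -0.69273686]
```

View pics/i_w.png

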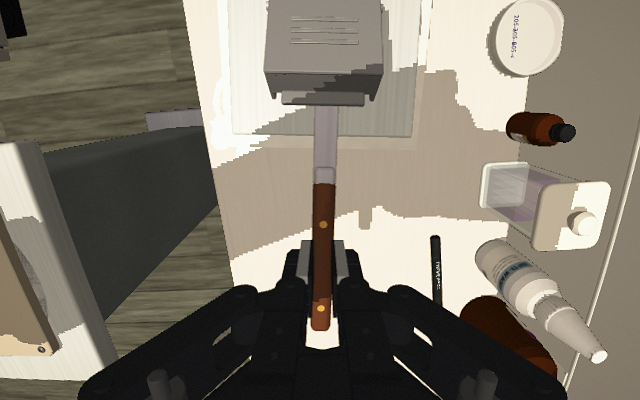

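View pics/i_s.png

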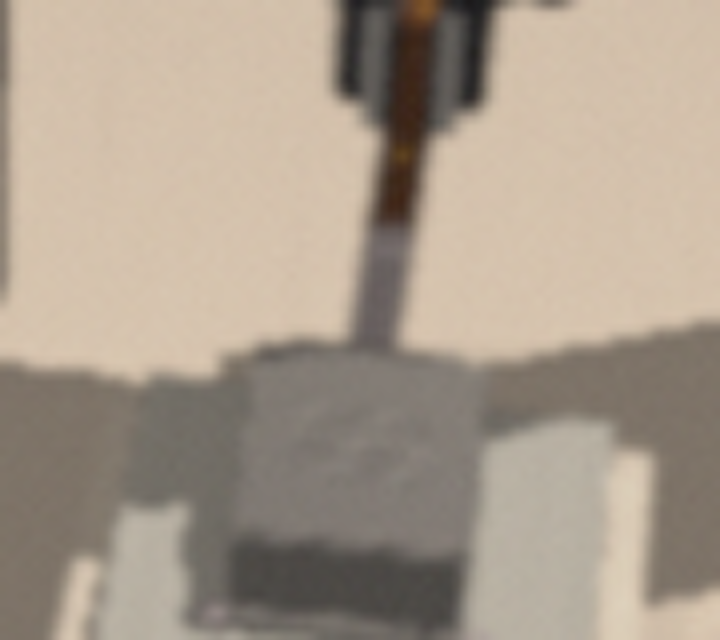

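```bash
cat >> h.py <<'E'
PO=np.array([461.6,235.5,0]); PH=-.07
def pan(p,th=.09,hy=78):
    return R.from_euler("z",PH).as_matrix()@(R.from_euler("x",-th).as_matrix()@np.array(p,float)+[0,hy,73])+PO
def cov(p,a,th=.09): return pan(R.from_euler("x",-a).as_matrix()@np.array(p,float)+[0,-90,8],th)
E
python3 - <<'E'
from h import *
s=ctrl.read_state(); c=ctrl.calibration("wrist"); cs=ctrl.calibration("side")
for a in np.arange(.1,1.0,.1):
    P=[cov(p,a) for p in [(20,-63,4),(-20,-63,4),(26,-55,22),(-26,-55,22)]]
    print(round(a,1),proj(P,c,s).round().tolist(),((proj(P[2:],cs)-[310,170])*8).round().tolist(),P[0].round())
E
```

```text
0.1 [[358.0, 118.0], [286.0, 118.0], [375.0, 97.0], [269.0, 97.0]] [[260.0, 357.0], [492.0, 380.0]] [477. 162. 105.]
0.2 [[359.0, 115.0], [285.0, 115.0], [377.0, 89.0], [267.0, 89.0]] [[259.0, 353.0], [492.0, 376.0]] [477. 164. 111.]
0.3 [[361.0, 111.0], [283.0, 111.0], [379.0, 80.0], [265.0, 80.0]] [[257.0, 351.0], [492.0, 374.0]] [477. 167. 117.]
0.4 [[363.0, 105.0], [281.0, 105.0], [381.0, 69.0], [263.0, 69.0]] [[255.0, 351.0], [492.0, 375.0]] [477. 170. 122.]
0.5 [[364.0, 97.0], [280.0, 97.0], [384.0, 56.0], [261.0, 56.0]] [[253.0, 354.0], [491.0, 378.0]] [477. 173. 127.]
0.6 [[366.0, 88.0], [278.0, 88.0], [386.0, 42.0], [259.0, 41.0]] [[250.0, 361.0], [490.0, 385.0]] [478. 177. 132.]
0.7 [[368.0, 77.0], [276.0, 76.0], [388.0, 26.0], [257.0, 26.0]] [[247.0, 369.0], [489.0, 394.0]] [478. 182. 137.]
0.8 [[370.0, 63.0], [274.0, 63.0], [390.0, 9.0], [255.0, 8.0]] [[244.0, 381.0], [488.0, 406.0]] [478. 187. 141.]
0.9 [[372.0, 48.0], [272.0, 48.0], [392.0, -9.0], [253.0, -10.0]] [[241.0, 395.0], [486.0, 420.0]] [479. 192. 144.]
```

Run:
```python
from h import *
s=ctrl.read_state(); c=ctrl.calibration("wrist")
M=R.from_euler("xyz",s["tool_rot"]).as_matrix()
for p in np.radians([-5,0,3,5,8,12]):
    out=[]
    # spatula local coords: along u (=-tool z), up w; pivot at origin approx handle centre height 0 at TCP-0.4
    for u,w in [(-45,5),(45,5),(105,1.2)]:
        uu=u*np.cos(p)+w*np.sin(p); ww=-u*np.sin(p)+w*np.cos(p)
        P=s["eef_pos"]+M@np.array([-ww,0,-uu]); out.append(proj(P,c,s)[0].round())
    print(round(np.degrees(p)),*out)
```

```text
-5 [322. 321.] [322. 181.] [322.  42.]
0 [322. 326.] [322. 178.] [322.  44.]
3 [322. 328.] [322. 177.] [322.  47.]
5 [322. 330.] [322. 176.] [322.  48.]
8 [322. 332.] [322. 174.] [322.  52.]
12 [322. 335.] [322. 173.] [322.  56.]
```

>>> {"fn": "arm_command", "kwargs": {"series": [[0.0,0,0,0,2.5,-0.18,0],[0.0,0,0,0,2.5,-0.18,0],[0.0,0,0,0,2.5,-0.18,0],[0.0,0.02,0.3,0.3,2,-0.14,0],[0.0,0,0,0,0,0,0],[0.0,0,0,0,0,0,0]]}}

```text
clock: 8.08
eef_pos: [452.1, 94.2, 132.2]
tool_rot: [3.141, 1.405, 1.502]
force: [0.1, 1.2, -2.1]
width: 9.3
```

Run:
```python
from h import *
s=ctrl.read_state(); im=ctrl.get_image("wrist"); cv2.imwrite("pics/j_w.png",im)
print(s["eef_pos"],s["width"],s["force"])
crop(ctrl.get_image("side"),310,170,400,250,8,"pics/j_s.png")
crop(ctrl.get_image("top"),260,200,340,260,8,"pics/j_t.png")
c=ctrl.calibration("wrist"); cs=ctrl.calibration("side")
for a in np.arange(.4,1.3,.1):
    P=[cov(p,a) for p in [(20,-63,4),(-20,-63,4),(26,-55,22),(-26,-55,22)]]
    print(round(a,1),proj(P,c,s).round().tolist(),((proj(P[2:],cs)-[310,170])*8).round().tolist(),P[0].round())
```

```text
[452.05665908  94.2450249  132.22424914] 9.254038867779329 [ 0.13120874  1.15301669 -2.13574057]
0.4 [[358.0, 114.0], [285.0, 113.0], [374.0, 79.0], [270.0, 79.0]] [[255.0, 351.0], [492.0, 375.0]] [477. 170. 122.]
0.5 [[360.0, 105.0], [284.0, 105.0], [375.0, 67.0], [269.0, 67.0]] [[253.0, 354.0], [491.0, 378.0]] [477. 173. 127.]
0.6 [[361.0, 96.0], [283.0, 96.0], [377.0, 54.0], [267.0, 54.0]] [[250.0, 361.0], [490.0, 385.0]] [478. 177. 132.]
0.7 [[362.0, 85.0], [282.0, 84.0], [378.0, 41.0], [266.0, 40.0]] [[247.0, 369.0], [489.0, 394.0]] [478. 182. 137.]
0.8 [[364.0, 72.0], [280.0, 72.0], [379.0, 26.0], [265.0, 26.0]] [[244.0, 381.0], [488.0, 406.0]] [478. 187. 141.]
0.9 [[365.0, 58.0], [279.0, 58.0], [380.0, 12.0], [264.0, 11.0]] [[241.0, 395.0], [486.0, 420.0]] [479. 192. 144.]
1.0 [[366.0, 44.0], [278.0, 43.0], [381.0, -3.0], [264.0, -3.0]] [[238.0, 412.0], [485.0, 437.0]] [479. 198. 147.]
1.1 [[367.0, 28.0], [277.0, 28.0], [381.0, -17.0], [263.0, -18.0]] [[234.0, 431.0], [482.0, 456.0]] [479. 204. 149.]
1.2 [[368.0, 12.0], [276.0, 12.0], [381.0, -31.0], [263.0, -31.0]] [[231.0, 452.0], [480.0, 478.0]] [480. 210. 151.]
```

View pics/j_w.png

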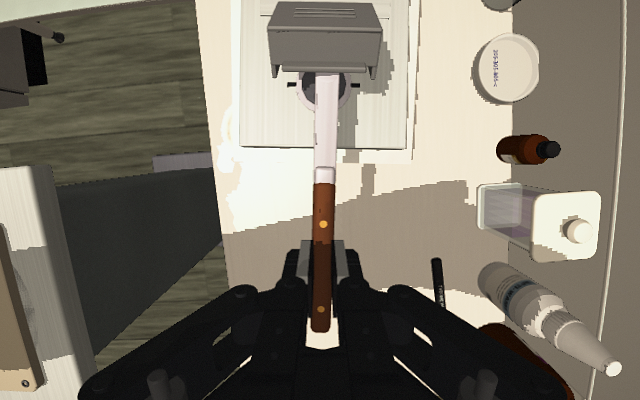

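View pics/j_s.png

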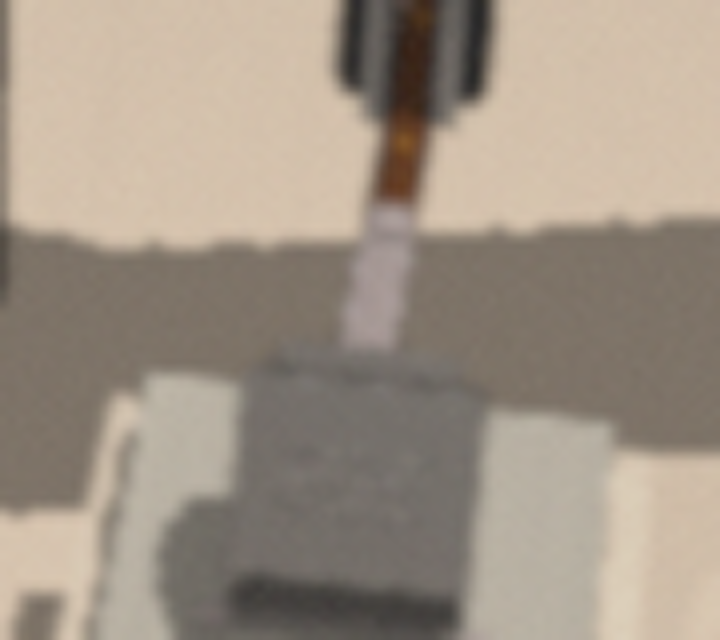

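View pics/j_t.png

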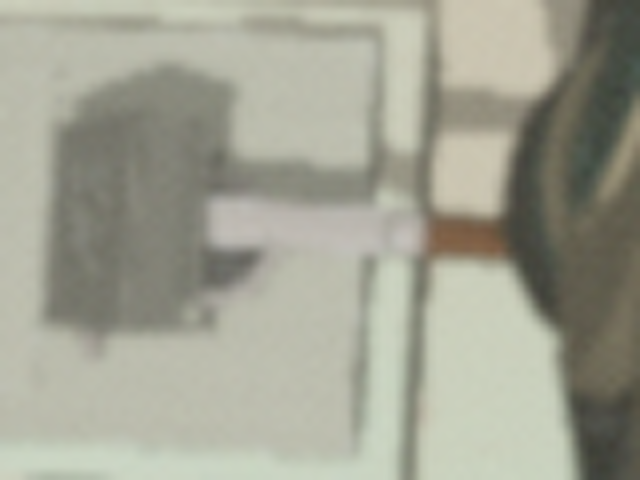

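>>> {"fn": "arm_command", "kwargs": {"series": [[0.0,0.04,0.6,0.1,0,0,0],[0.0,0.05,0.7,0,0,0,0],[0.0,0.05,0.7,0,0,0,0],[0.0,0.05,0.7,0,0,0,0],[0.0,0.05,0.7,0,0,0,0],[0.0,0.05,0.7,0,0,0,0],[0.0,0.03,0.4,0,0,0,0],[0.0,0,0,0,0,0,0],[0.0,0,0,0,0,0,0]]}}

```text
clock: 8.98
eef_pos: [455.3, 139.8, 133.4]
tool_rot: [3.137, 1.405, 1.5]
force: [-0.7, 0.4, -0.3]
width: 9.3
```

Run:
```python
from h import *
s=ctrl.read_state(); im=ctrl.get_image("wrist"); cv2.imwrite("pics/k_w.png",im)
print(s["eef_pos"],s["width"],s["force"])
crop(ctrl.get_image("side"),310,170,400,250,8,"pics/k_s.png")
c=ctrl.calibration("wrist"); cs=ctrl.calibration("side")
for a in np.arange(.7,2.1,.1):
    P=[cov(p,a) for p in [(20,-63,4),(-20,-63,4),(26,-55,22),(-26,-55,22)]]
    print(round(a,1),proj(P,c,s).round().tolist(),((proj(P[2:],cs)-[310,170])*8).round().tolist(),P[0].round())
```

```text
[455.31784003 139.77735781 133.38587233] 9.326097362735062 [-0.70460414  0.40327968 -0.30755097]
0.7 [[360.0, 177.0], [283.0, 176.0], [375.0, 140.0], [268.0, 140.0]] [[247.0, 369.0], [489.0, 394.0]] [478. 182. 137.]
0.8 [[362.0, 168.0], [282.0, 167.0], [376.0, 128.0], [267.0, 128.0]] [[244.0, 381.0], [488.0, 406.0]] [478. 187. 141.]
0.9 [[363.0, 157.0], [281.0, 157.0], [377.0, 116.0], [267.0, 115.0]] [[241.0, 395.0], [486.0, 420.0]] [479. 192. 144.]
1.0 [[364.0, 145.0], [280.0, 145.0], [378.0, 103.0], [266.0, 102.0]] [[238.0, 412.0], [485.0, 437.0]] [479. 198. 147.]
1.1 [[365.0, 132.0], [279.0, 132.0], [379.0, 89.0], [266.0, 89.0]] [[234.0, 431.0], [482.0, 456.0]] [479. 204. 149.]
1.2 [[366.0, 119.0], [278.0, 118.0], [379.0, 76.0], [266.0, 76.0]] [[231.0, 452.0], [480.0, 478.0]] [480. 210. 151.]
1.3 [[366.0, 104.0], [278.0, 104.0], [379.0, 63.0], [266.0, 63.0]] [[227.0, 475.0], [478.0, 501.0]] [480. 216. 152.]
1.4 [[367.0, 90.0], [277.0, 89.0], [378.0, 52.0], [266.0, 51.0]] [[223.0, 500.0], [475.0, 526.0]] [481. 222. 152.]
1.5 [[367.0, 75.0], [277.0, 75.0], [378.0, 41.0], [267.0, 40.0]] [[220.0, 526.0], [472.0, 553.0]] [481. 228. 152.]
1.6 [[367.0, 61.0], [277.0, 61.0], [377.0, 31.0], [268.0, 30.0]] [[216.0, 554.0], [470.0, 581.0]] [482. 235. 151.]
1.7 [[367.0, 48.0], [278.0, 48.0], [376.0, 23.0], [269.0, 22.0]] [[213.0, 582.0], [467.0, 609.0]] [482. 241. 150.]
1.8 [[366.0, 36.0], [278.0, 36.0], [375.0, 16.0], [270.0, 15.0]] [[210.0, 611.0], [464.0, 638.0]] [482. 247. 148.]
1.9 [[366.0, 25.0], [279.0, 25.0], [374.0, 10.0], [271.0, 10.0]] [[207.0, 640.0], [461.0, 668.0]] [483. 252. 145.]
2.0 [[365.0, 16.0], [280.0, 16.0], [372.0, 7.0], [272.0, 6.0]] [[204.0, 669.0], [458.0, 696.0]] [483. 258. 142.]
```

View pics/k_w.png

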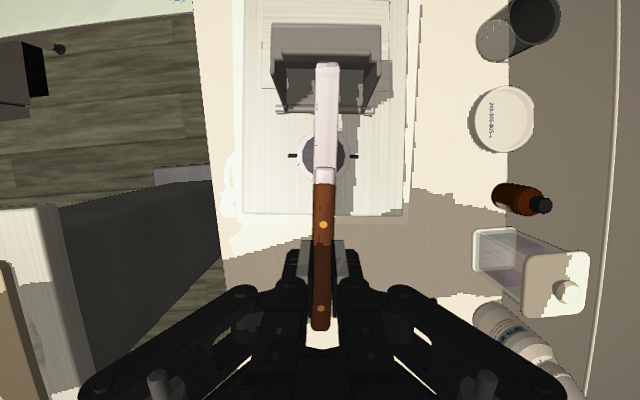

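View pics/k_s.png

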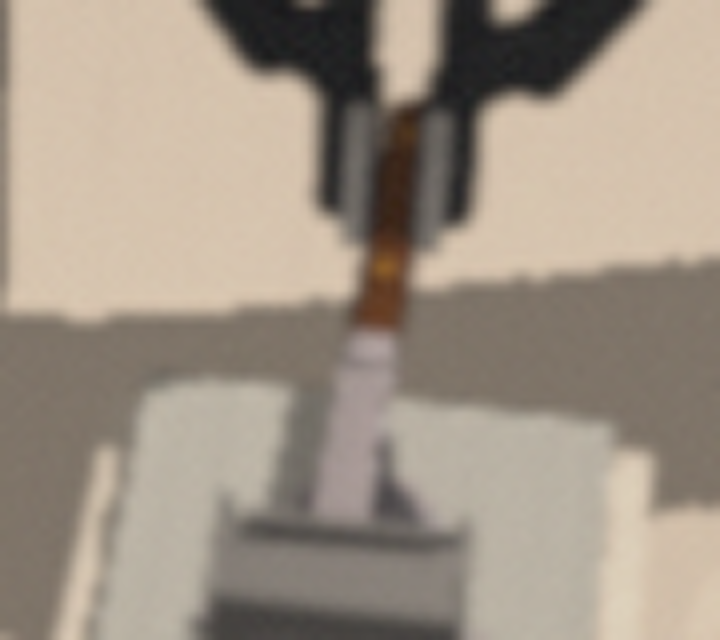

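>>> {"fn": "arm_command", "kwargs": {"series": [[0.0,0.04,0.5,0,0,0,0],[0.0,0.04,0.5,0,0,0,0],[0.0,0,0,0,0,0,0],[0.0,-0.07,-1,0,0,0,0],[0.0,-0.15,-2,0,0,0,0],[0.0,-0.22,-3,0,0,0,0],[0.0,-0.22,-3,0,0,0,0],[0.0,-0.22,-3,0,0,0,0],[0.0,0.7,-3,-1,0,0,0],[0.0,0.7,-3,-2,0,0,0],[0.0,0.7,-3,-2.5,0,0,0],[0.0,0.7,-2.5,-2.5,0,0,0],[0.0,0.4,-1.5,-1.2,0,0,0],[0.0,0,0,-0.8,0,0,0],[0.0,0,0,0,0,0,0],[0.0,0,0,0,0,0,0]]}}

```text
clock: 10.42
eef_pos: [478.4, -99.5, 33.4]
tool_rot: [-3.136, 1.403, 1.51]
force: [-0.1, 0.1, -0.7]
width: 9.5
```

Run:
```python
from h import *
s=ctrl.read_state(); im=ctrl.get_image("wrist"); cv2.imwrite("pics/l_w.png",im)
print(s["eef_pos"],s["width"],s["force"])
si=ctrl.get_image("side");crop(si,290,130,410,270,5,"pics/l_s.png")
crop(ctrl.get_image("top"),260,180,460,260,4,"pics/l_t.png")
```

```text
[478.4025512  -99.46363554  33.39871523] 9.516891377207596 [-0.13008213  0.12536033 -0.72539609]
```

View pics/l_w.png

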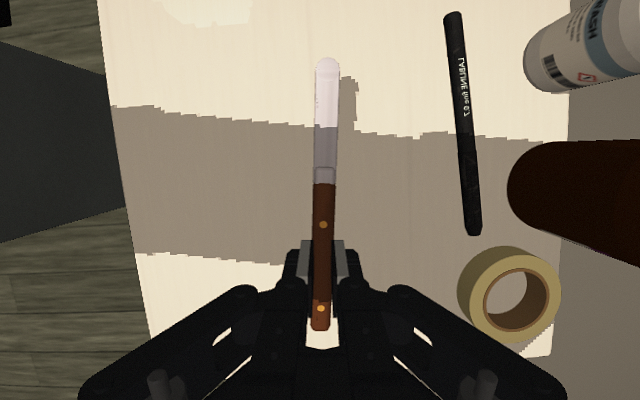

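View pics/l_s.png

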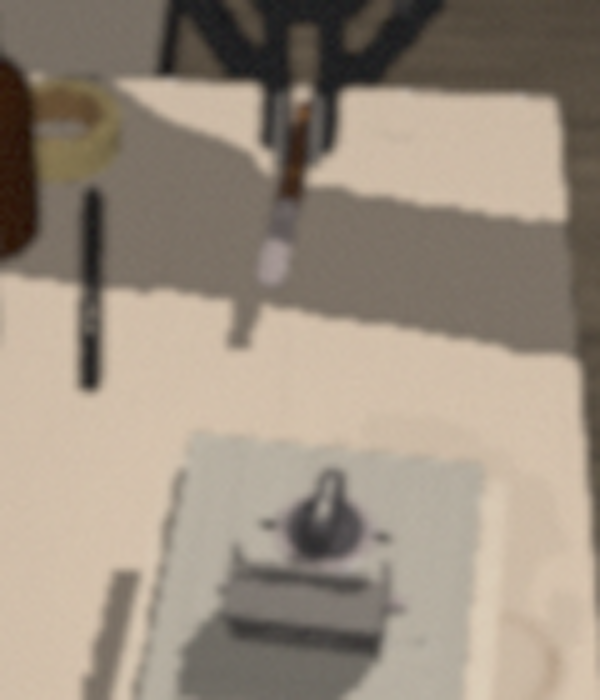

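View pics/l_t.png

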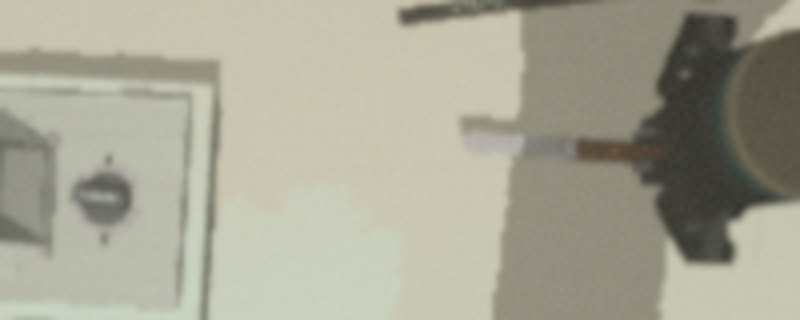

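>>> {"fn": "arm_command", "kwargs": {"series": [[0.0,0,0,-1,0,0,0],[0.0,0,0,-1,0,0,0],[0.0,0,0,-0.4,0,0,0],[0.0,0,0,-0.2,0,0,0],[0.0,0,0,0,0,0,0],[0.0,0,0,0,0,0,0]]}}

```text
clock: 11.07
eef_pos: [479.1, -99.5, 7.4]
tool_rot: [-3.14, 1.403, 1.506]
force: [-0.1, 3.1, 3.8]
width: 9.3
```

Run:
```python
from h import *
s=ctrl.read_state(); im=ctrl.get_image("wrist"); cv2.imwrite("pics/m_w.png",im)
print(s["eef_pos"],s["width"],s["force"],s["torque"])
crop(ctrl.get_image("side"),310,130,390,220,6,"pics/m_s.png")
```

```text
[479.05224006 -99.50466395   7.40843289] 9.264310265378825 [-0.08866164  3.13851452  3.78580713] [ 0.19768102  0.11530705 -0.03301785]
```

View pics/m_w.png

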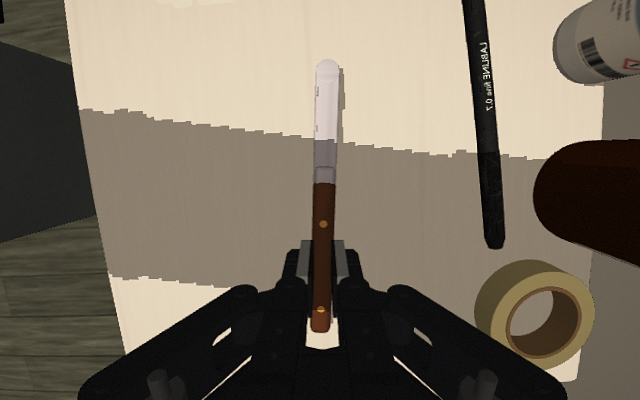

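View pics/m_s.png

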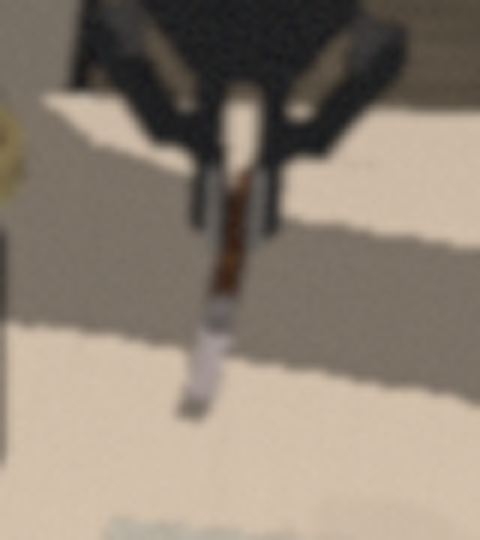

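>>> {"fn": "arm_command", "kwargs": {"series": [[0.4,0,0,0,0,0,0],[0.4,0,0,0,0,0,0],[0.4,0,0,0,0,0,0],[0.4,0,0,0,0,0,0],[0.4,0,0,0,0,0,0],[0.4,0,0,0.5,0,0,0],[0.4,0,0,1,0,0,0],[0.4,0,0,2,0,0,0],[0.4,0,0,3,0,0,0],[0.4,0,0,3,-2.4,0.17,0],[0.4,0,0,3,-2.4,0.17,0],[0.4,0,0,2,-2.4,0.17,0],[0.4,0,0,0,-2.4,0.17,0],[0.4,0,0,0,0,0,0],[0.4,0,0,0,0,0,0]]}}

```text
clock: 12.42
eef_pos: [479.3, -99.3, 153.0]
tool_rot: [0.734, 1.57, -0.901]
force: [0.7, -0.3, -0.2]
width: 33.9
```

Run:
```python
from h import *
s=ctrl.read_state(); im=ctrl.get_image("wrist"); cv2.imwrite("pics/n_w.png",im)
print(s["eef_pos"],s["width"],s["force"],R.from_euler("xyz",s["tool_rot"]).as_matrix().round(3))
t=ctrl.get_image("top");crop(t,250,190,330,260,9,"pics/n_t.png")
c=ctrl.calibration("top")
P=[pan((0,-120,4)),pan((0,-120,20))]
print(P,((proj(P,c)-[250,190])*9).round())
for l in("fastener","fastener_grip","cover"): print(l,ctrl.spot_in(l,"top")[:2],ctrl.spot_in(l,"side")[:2])
```

```text
[479.33292451 -99.25226265 153.02518646] 33.924360838827035 [ 0.66458487 -0.28904109 -0.17349373] [[ 0.001  0.998 -0.065]
 [-0.001 -0.065 -0.998]
 [-1.     0.001  0.001]]
[array([458.72151514, 194.44597436,  87.76923684]), array([458.82209693, 195.88050935, 103.70448056])] [[319. 353.]
 [304. 348.]]
fastener [{'centre': [458.2, 195.1, 94.9], 'conf': 0.55}] [{'centre': [458.0, 195.3, 97.7], 'conf': 0.74}]
fastener_grip [{'centre': [459.3, 191.4, 93.6], 'conf': 0.55}, {'centre': [625.1, 84.6, 85.5], 'conf': 0.29}] [{'centre': [460.6, 194.0, 96.7], 'conf': 0.74}]
cover [{'centre': [466.0, 249.5, 101.8], 'conf': 0.66}, {'centre': [454.6, 196.0, 93.2], 'conf': 0.62}] [{'centre': [465.1, 257.9, 129.3], 'conf': 0.7}]
```

View pics/n_w.png

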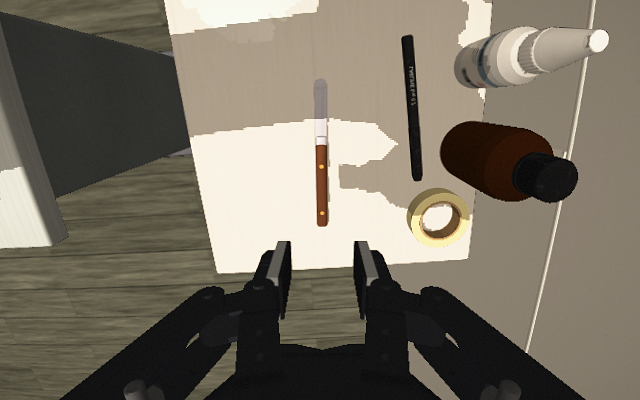

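View pics/n_t.png

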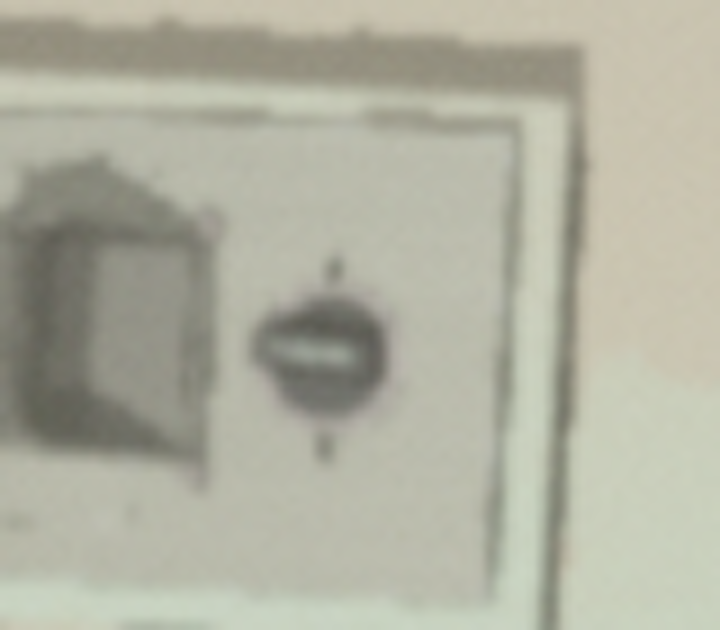

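>>> {"fn": "arm_command", "kwargs": {"series": [[0.4,-0.1,1.5,1,0,0,0],[0.4,-0.2,3,1,0,0,0],[0.4,-0.3,3.7,0,0,0,0],[0.4,-0.3,3.7,0,0,0,0],[0.4,-0.3,3.7,0,0,0,0],[0.4,-0.3,3.7,0,0,0,0],[0.4,-0.3,3.7,0,0,0,0],[0.4,-0.2,3.4,0,0,0,0],[0.4,-0.1,2,0,0,0,0],[0.4,0,0.8,0,0,0,0],[0.4,0,0,0,0,0,0],[0.4,0,0,0,0,0,0],[0.4,0,0,0,0,0,0]]}}

```text
clock: 13.9
eef_pos: [458.6, 189.2, 172.4]
tool_rot: [0.034, 1.568, -1.607]
force: [-0.1, -0.5, 0.1]
width: 34.3
```

Run:
```python
from h import *
s=ctrl.read_state(); im=ctrl.get_image("wrist"); cv2.imwrite("pics/o_w.png",im)
print(s["eef_pos"],s["width"],s["force"],R.from_euler("xyz",s["tool_rot"]).as_matrix().round(3))
crop(im,200,40,440,240,3.3,"pics/o_w2.png")
c=ctrl.calibration("wrist")
P=[pan((0,-120,4)),pan((0,-120,20)),pan((55,-160,4)),pan((-55,-160,4)),pan((0,-135,20)),pan((0,-105,20))]
print(np.round(P,1),((proj(P,c,s)-[200,40])*3.3).round())
```

```text
[458.64349318 189.2383396  172.40444768] 34.25328238651792 [-0.10050046 -0.53292959  0.13231699] [[-0.     0.998 -0.07 ]
 [-0.003 -0.07  -0.998]
 [-1.     0.     0.003]]
[[458.7 194.4  87.8]
 [458.8 195.9 103.7]
 [510.8 150.9  91.4]
 [401.1 158.6  91.4]
 [457.8 181.  105.1]
 [459.9 210.8 102.4]] [[402. 517.]
 [402. 533.]
 [613. 666.]
 [190. 666.]
 [402. 594.]
 [402. 469.]]
```

View pics/o_w2.png

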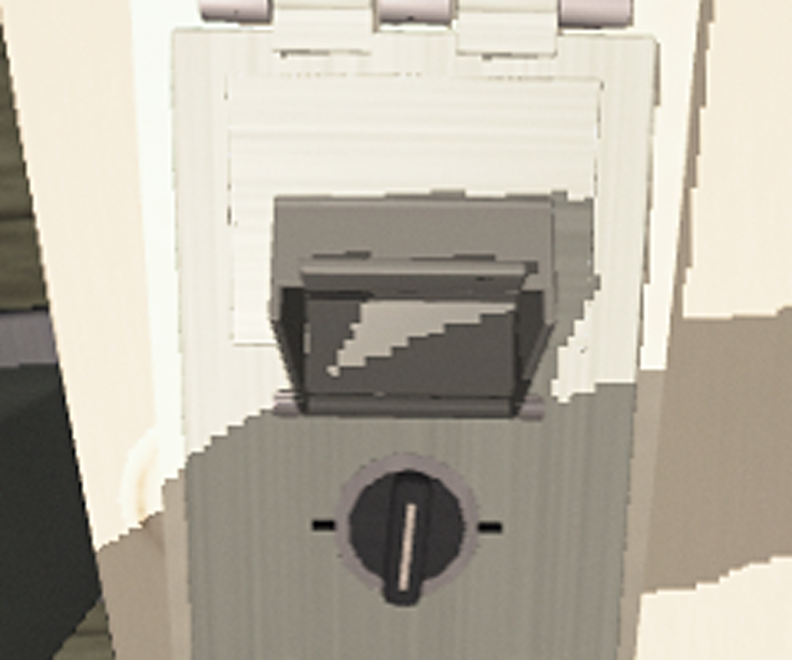

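Run:
```python
from h import *
s=ctrl.read_state(); c=ctrl.calibration("wrist"); print(s["qpos"].round(2),s["eef_pos"])
q=lambda x,y:(200+x/3.3,40+y/3.3)
for p,z in [((410,482),103),((403,602),105),((406.5,541),103.7),((407,527),91.5),((323,525),87.8),((490,527),87.8)]:
    print(p,onz(q(*p),z,c,s).round(1))
```

```text
[-0.74  0.53  0.42  2.01 -0.34  0.67 -0.17] [458.69185501 189.27124155 172.50006706]
(410, 482) [461.6 207.8 103. ]
(403, 602) [458.  178.9 105. ]
(406.5, 541) [459.8 193.7 103.7]
(407, 527) [460.  192.9  91.5]
(323, 525) [439.  193.6  87.8]
(490, 527) [480.6 190.2  87.8]
```

>>> {"fn": "arm_command", "kwargs": {"series": [[0.4,0.06,0.2,-1,0,0,-1.2],[0.4,0.05,0.2,-1.5,0,0,-1.2],[0.4,0,0,-1.5,0,0,-1],[0.4,0,0,-1.5,0,0,0],[0.4,0,0,-1,0,0,0],[0.4,0,0,-0.7,0,0,0],[0.4,0,0,-0.4,0,0,0],[0.4,0,0,0,0,0,0],[0.4,0,0,0,0,0,0]]}}

```text
clock: 14.7
eef_pos: [459.8, 195.4, 96.6]
tool_rot: [0.278, 1.569, -1.42]
force: [0.1, -0.0, -0.2]
width: 34.0
```

Run:
```python
from h import *
s=ctrl.read_state(); im=ctrl.get_image("wrist"); cv2.imwrite("pics/p_w.png",im)
print(s["eef_pos"],s["width"],s["force"])
crop(ctrl.get_image("side"),310,170,400,260,7,"pics/p_s.png")
```

```text
[459.7504688  195.39093954  96.57951677] 33.97257613689516 [ 0.05571549 -0.01440851 -0.21919837]
```

View pics/p_w.png

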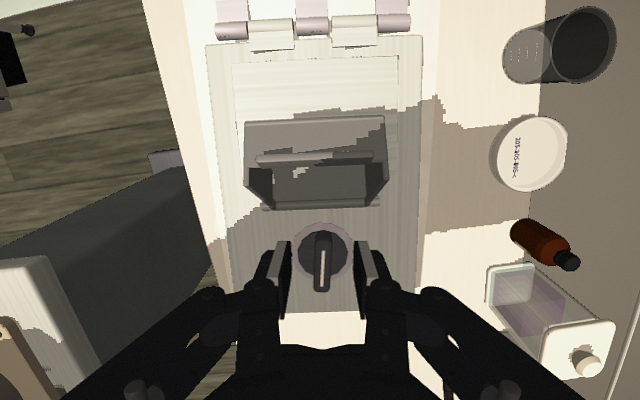

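View pics/p_s.png

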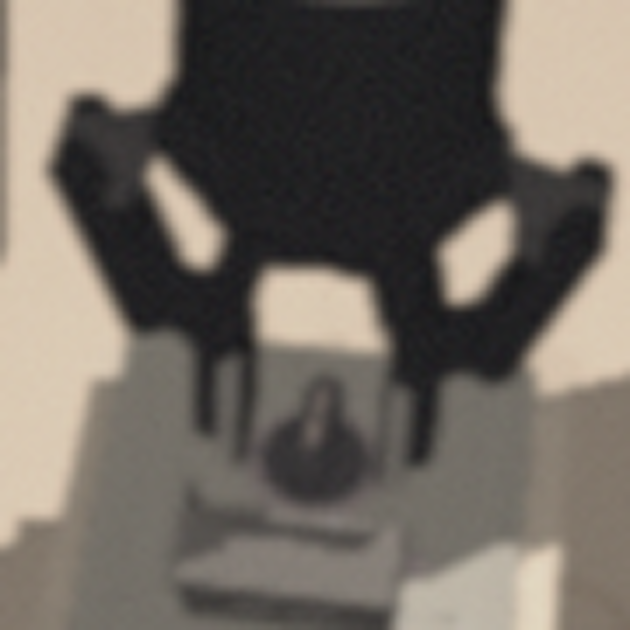

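>>> {"fn": "arm_command", "kwargs": {"series": [[0.4,0,-0.2,0,0,0,0],[0.0,0,0,0,0,0,0],[0.0,0,0,0,0,0,0],[0.0,0,0,0,0,0,0],[0.0,0,0,0,0,0,0],[0.0,0,0,0,0,0,-5],[0.0,0,0,0,0,0,-5],[0.0,0,0,0,0,0,0]]}}

```text
clock: 15.47
eef_pos: [459.6, 193.6, 96.7]
tool_rot: [0.361, 1.569, -1.513]
force: [-0.9, 0.2, 4.0]
width: 7.0
```

Run:
```python
from h import *
s=ctrl.read_state(); im=ctrl.get_image("wrist"); crop(im,200,40,440,340,2,"pics/q_w.png")
print(s["eef_pos"],s["width"],s["force"],s["torque"],np.degrees(np.arctan2(*R.from_euler("xyz",s["tool_rot"]).as_matrix()[[1,0],1])))
```

```text
[459.58631072 193.59027072  96.65994518] 7.004453882263043 [-0.93380726  0.173719    4.0072503 ] [-0.09889498  0.00091622 -0.01500861] -17.36872402611216
```

View pics/q_w.png

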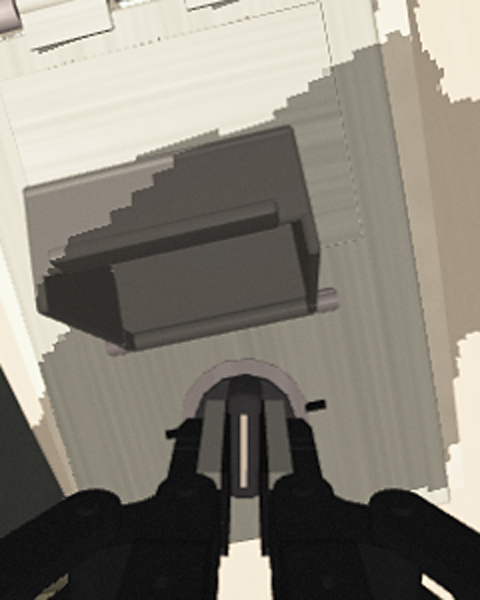

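>>> {"fn": "arm_command", "kwargs": {"series": [[0.0,0,0,0.05,0,0,-6.4],[0.0,0,0,0.05,0,0,-6.4],[0.0,0,0,0,0,0,-6.4],[0.0,0,0,0,0,0,-6.4],[0.0,0,0,0,0,0,-6.4],[0.0,0,0,0,0,0,-6.4],[0.0,0,0,0,0,0,-6.4],[0.0,0,0,0,0,0,-6.4],[0.0,0,0,0,0,0,-6.4],[0.0,0,0,0,0,0,-6.4],[0.0,0,0,0,0,0,-6.4],[0.0,0,0,0,0,0,-6.4],[0.0,0,0,0,0,0,0],[0.0,0,0,0,0,0,0],[0.0,0,0,0,0,0,0]]}}

```text
clock: 16.77
eef_pos: [459.6, 194.2, 97.2]
tool_rot: [-0.189, 1.569, 2.886]
force: [0.4, 3.0, -1.9]
width: 7.3
```

Run:
```python
from h import *
s=ctrl.read_state(); im=ctrl.get_image("wrist"); crop(im,140,40,500,340,2,"pics/r_w.png")
print(s["eef_pos"],s["width"],s["force"],s["torque"],np.degrees(np.arctan2(*R.from_euler("xyz",s["tool_rot"]).as_matrix()[[1,0],1])))
crop(ctrl.get_image("side"),310,170,400,260,7,"pics/r_s.png")
```

```text
[459.60375059 194.22387024  97.22690064] 7.291287432159268 [ 0.37431668  3.01955082 -1.85629201] [ 0.08130758 -0.67982383  0.02363067] -93.78708833312743
```

View pics/r_w.png

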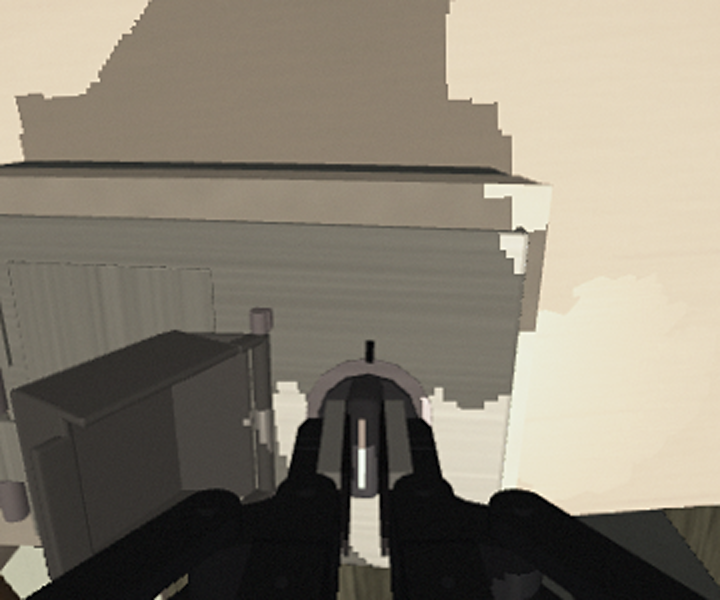

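View pics/r_s.png

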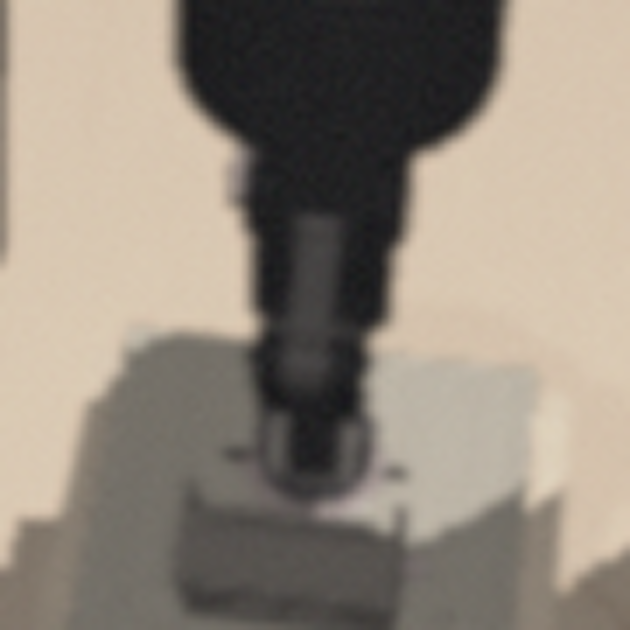

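>>> {"fn": "arm_command", "kwargs": {"series": [[0.0,0,0,0,0,0,-2],[0.0,0,0,0,0,0,0],[0.0,0,0,0,0,0,0],[0.25,0,0,0,0,0,0],[0.25,0,0,0,0,0,0],[0.25,0,0,0,0,0,0],[0.25,0,0,0,0,0,0],[0.25,0,0,1,0,0,0],[0.25,0,0,1.5,0,0,0],[0.25,0,0,2,0,0,0],[0.25,0,0,1.5,0,0,0],[0.0,0,0,0,0,0,0],[0.0,0,0,0,0,0,0],[0.0,0,0,0,0,0,0]]}}

```text
clock: 18.03
eef_pos: [459.0, 193.6, 157.3]
tool_rot: [0.026, 1.569, 3.062]
force: [-0.8, 0.6, -0.2]
width: 0.1
```

Run:
```python
from h import *
s=ctrl.read_state(); im=ctrl.get_image("wrist"); crop(im,200,60,440,300,2.5,"pics/s_w.png")
print(s["eef_pos"],s["width"],s["force"],s["torque"],np.degrees(np.arctan2(*R.from_euler("xyz",s["tool_rot"]).as_matrix()[[1,0],1])))
crop(ctrl.get_image("top"),250,190,330,260,9,"pics/s_t.png")
print(pan((-36,-142,4)),pan((-36,-142,4),0),pan((0,-120,4)))
```

```text
[459.0327571  193.61008849 157.32449882] 0.12502334551030153 [-0.78466754  0.62960205 -0.20134876] [-0.01753707 -0.04942031 -0.02479174] -96.03833306513576
[421.2771642  175.10661668  89.74656492] [421.21182176 174.17467849  77.        ] [458.72151514 194.44597436  87.76923684]
```

View pics/s_w.png

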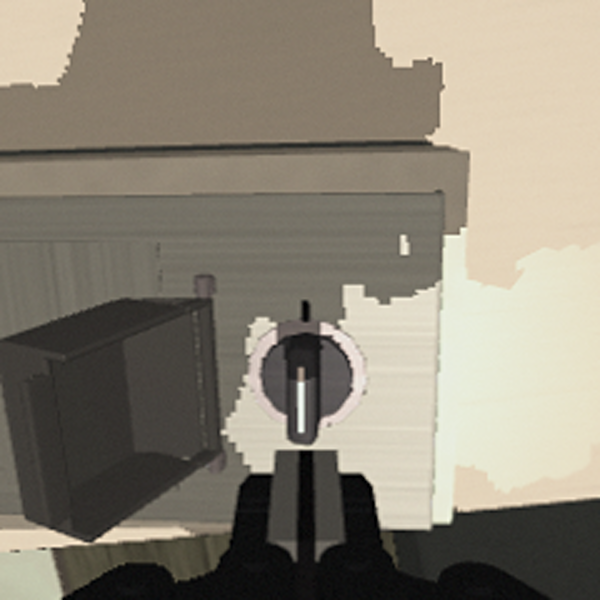

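View pics/s_t.png

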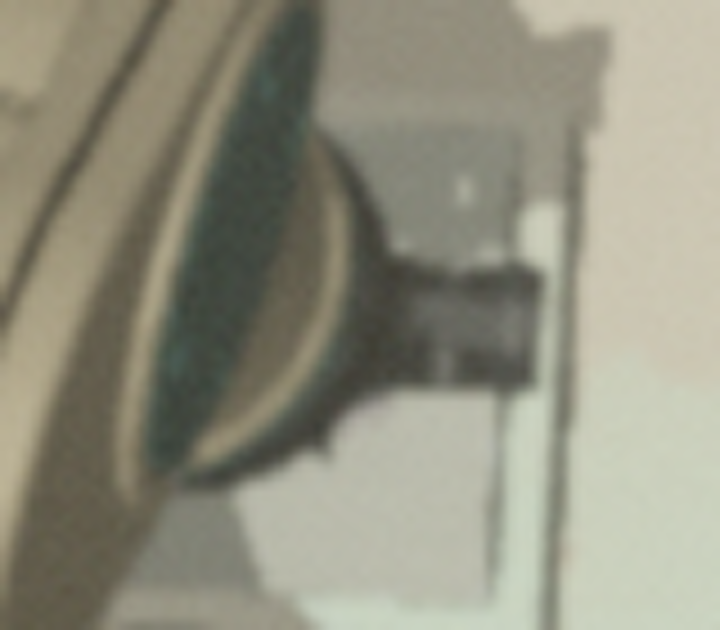

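>>> {"fn": "arm_command", "kwargs": {"series": [[0.0,-1.3,-0.65,0,0,0,0],[0.0,-1.3,-0.65,-1,0,0,0],[0.0,-1.2,-0.6,-1.5,0,0,0],[0.0,0,0,-1.5,0,0,0],[0.0,0,0,-1.2,0,0,0],[0.0,0,0,-0.6,0,0,0],[0.0,0,0,-0.4,0,0,0],[0.0,0,0,-0.3,0,0,0],[0.0,0,0,0,0,0,0],[0.0,0,0,0,0,0,0]]}}

```text
clock: 18.97
eef_pos: [421.7, 174.5, 92.6]
tool_rot: [0.059, 1.569, 3.095]
force: [-0.3, 0.0, -0.3]
width: 0.2
```

Run:
```python
from h import *
s=ctrl.read_state(); im=ctrl.get_image("wrist"); crop(im,140,60,500,340,2,"pics/t_w.png")
print(s["eef_pos"],s["width"],s["force"],s["torque"])
crop(ctrl.get_image("side"),310,170,400,260,7,"pics/t_s.png")
```

```text
[421.65115236 174.4713332   92.63706707] 0.19321973285884117 [-0.31547482  0.01627072 -0.29752109] [-0.09728514  0.03790248 -0.02902516]
```

View pics/t_w.png

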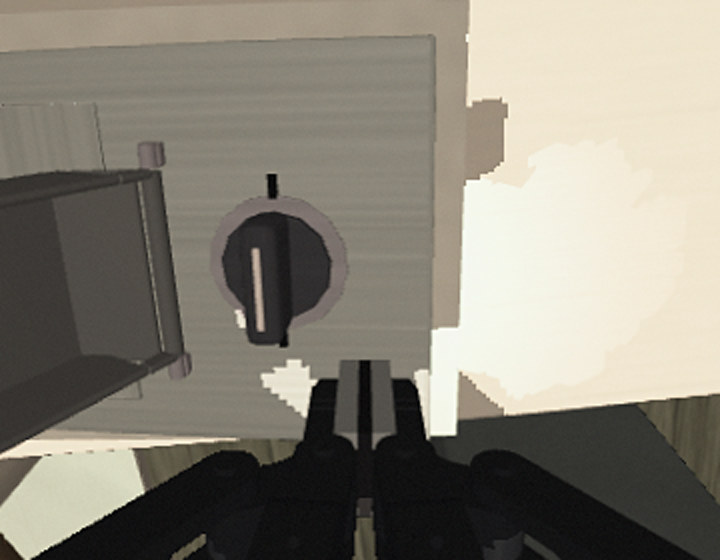

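View pics/t_s.png

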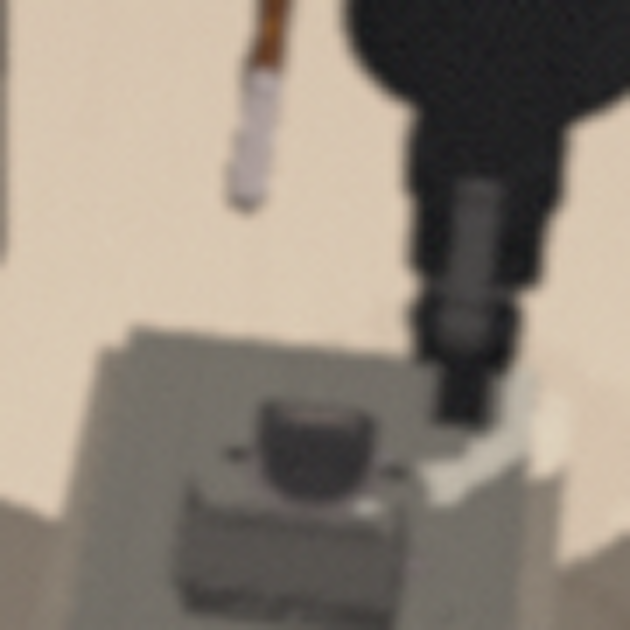

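>>> {"fn": "arm_command", "kwargs": {"series": [[0.0,0,0,-0.3,0,0,0],[0.0,0,0,-0.3,0,0,0],[0.0,0,0,-0.3,0,0,0],[0.0,0,0,-0.3,0,0,0],[0.0,0,0,-0.2,0,0,0],[0.0,0,0,0,0,0,0],[0.0,0,0,0,0,0,0]]}}

```text
clock: 19.65
eef_pos: [421.9, 173.9, 79.0]
tool_rot: [0.079, 1.57, 3.115]
force: [-1.4, -2.3, 10.4]
width: -0.1
```

>>> {"fn": "arm_command", "kwargs": {"series": [[0.0,0,0,-0.1,0,0,0],[0.0,0,0,-0.1,0,0,0],[0.0,0,0,0,0,0,0],[0.0,0,0,0,0,0,0]]}}

```text
clock: 19.98
eef_pos: [422.0, 173.9, 78.3]
tool_rot: [-1.415, 1.569, 1.619]
force: [-4.7, -2.3, 29.3]
width: -0.3
```

Run:
```python
from h import *
s=ctrl.read_state(); im=ctrl.get_image("wrist"); crop(im,140,60,500,340,2,"pics/u_w.png")
print(s["eef_pos"],s["width"],s["force"],s["torque"])
crop(ctrl.get_image("side"),310,170,400,260,7,"pics/u_s.png")
```

```text
[421.98629077 173.88846588  78.27107652] -0.2930243523852285 [-4.66884221 -2.31916982 29.31078827] [-0.56956715  1.19844579 -0.03743193]
```

View pics/u_w.png

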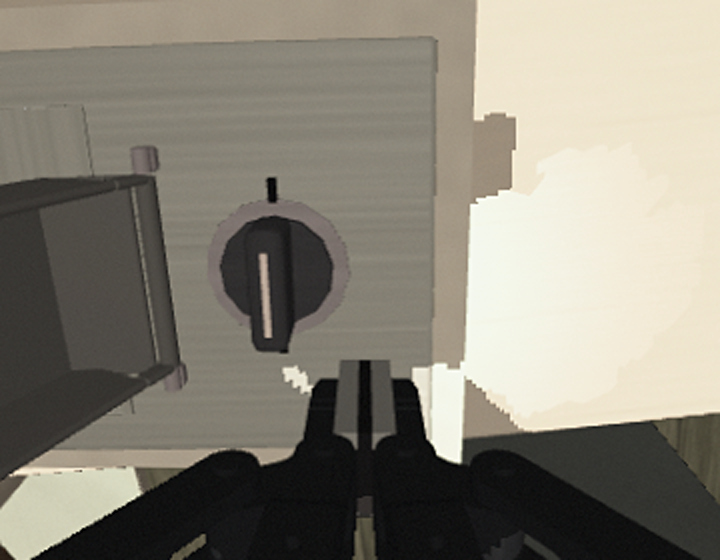

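View pics/u_s.png

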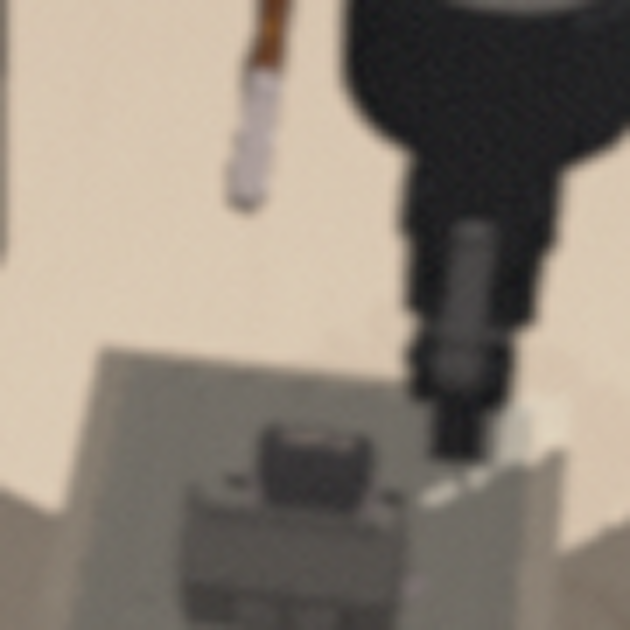

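>>> {"fn": "arm_command", "kwargs": {"series": [[0.0,0,0,0.03,0,0,0],[0.0,0,0,0,0,0,0],[0.0,0,0,0,0,0,0],[0.0,0,0,0,0,0,0]]}}

```text
clock: 20.42
eef_pos: [422.0, 173.9, 78.4]
tool_rot: [-1.391, 1.569, 1.643]
force: [-4.4, -2.2, 24.8]
width: -0.2
```

Run:
```python
from h import *
s=ctrl.read_state(); print(s["clock"],s["eef_pos"],s["force"])
im=ctrl.get_image("wrist"); c=ctrl.calibration("wrist")
for th in (0,.02,.055): print(th,((proj([pan((55,-160,4),th),pan((0,-120,4),th),pan((24,-120,4),th)],c,s)-[140,60])*2).round().tolist())
crop(im,140,60,500,340,2,"pics/v_w.png")
t=ctrl.get_image("top"); crop(t,250,120,450,260,4,"pics/v_t.png")
for l in("spatula","cover"): print(l,ctrl.spot_in(l,"top")[:2])
```

```text
20.4167 [421.96089561 173.89235099  78.37446428] [-4.39284765 -2.15777754 24.77014037]
0 [[426.0, 37.0], [273.0, 269.0], [265.0, 177.0]]
0.02 [[427.0, 36.0], [271.0, 272.0], [263.0, 178.0]]
0.055 [[428.0, 34.0], [268.0, 277.0], [259.0, 181.0]]
spatula [{'centre': [475.2, -73.3, 10.6], 'conf': 0.91}]
cover [{'centre': [633.9, 296.2, 27.3], 'conf': 0.28}]
```

View pics/v_w.png

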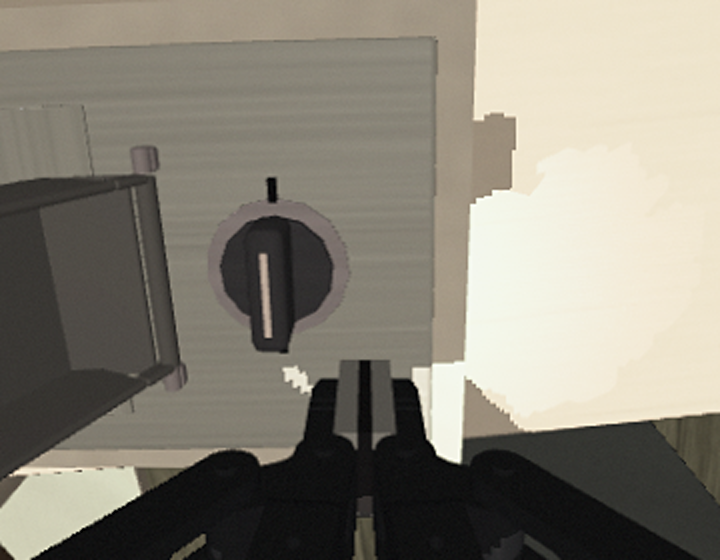

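View pics/v_t.png

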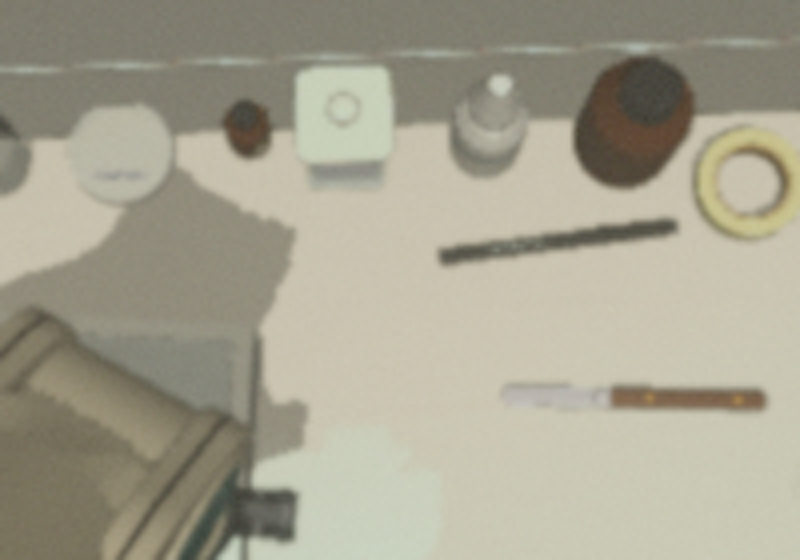

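Run:
```python
from cell import ctrl
print(ctrl.finish_job()); s=ctrl.read_state(); print(s["clock"],s["eef_pos"],s["force"])
```

```text
the job is handed in; nothing more can be done
None
the job is handed in; nothing more can be done
```

I handed the job in at about 20.6 s with the closed fingers still pressing the panel down. No verdict was reported, and all the results below come from my own pictures and readings.

**What I did:**
- **Dust cover:** I levered it open with the spatula and laid the spatula back on the table.
- **Fastener:** I turned the wing about 88° clockwise, into line with the two index marks.
- **Panel:** I pushed it down near its free corner on the robot's side, clear of the fastener.

**Last checks:**
- **Panel:** It came to a hard stop at 78.3 mm tool height. That is about 1.3 mm above my computed shut height of 77 mm. If that were all real, the panel would be about 0.009 rad from shut, inside the 0.015 limit. A stop by the fastener's cross bar would have come near 85 mm. The wrist force read about 25 N upward.
- **Fastener:** The wing lies along the index marks to within about 0.02 rad, judged by eye in the wrist picture.
- **Cover and spatula:** The cover stands open in the wrist picture. The spatula lies on the table, let go and well clear of the pump.
- **Other things:** None of those I could see in the last top picture had moved. The beaker was only partly in view.

**What disagreed or went wrong:**
- The spatula tipped about 8° in the grip while lifting the cover, so I tilted the gripper to make up for it.
- The cameras differed by 2 to 5 mm in y.
- The network did not find the open cover in the last top picture, because the arm was in the way.

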